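# Clear up the tea corner: rinse glass and mug, hang the mug, close the caddies

## Robot

A 6-joint arm with a two-finger parallel gripper is mounted at the origin on the work surface. World frame = base frame: x ahead of the robot, y to its left, z up, the work surface at z = 0. Lengths are in mm, angles in rad, forces in N, time in s.
With the tool pointing down it reaches from about 400 to 925 mm from the base axis. Payload 12.5 kg.
Tool frame: the origin (TCP) lies midway between the tips of the shut fingers; the grasp point (between the pads) lies 19 mm behind it; z points along the fingers, y is the line along which they close (so a half turn about z gives the same grasp; the last joint's range is limited). The gripper opens to 95 mm and grips with 3 to 60 N. Pads are 20 mm wide; open, the fingers measure 119 mm over their backs; the gripper's body (75 mm by 180 mm) begins 59 mm behind the grasp point.
Start: joints at [-1.293, 0.491, 1.559, -0, 1.092, -0.106], TCP at [234.053, -579.539, 214.661] pointing down, gripper open.
Joint ranges: [-3.1, 3.1], [-0.84, 2.19], [0.05, 2.79], [-1.13, 4.28], [0.06, 2.93], [-2.69, 2.69]. Speed limits (rad/s): [2.22, 2.22, 2.79, 3.14, 3.14, 3.14].

## Interface

Orientations are given as [roll, pitch, yaw] about the fixed x, y, z axes, in that order (R = Rz(yaw) Ry(pitch) Rx(roll)).
In Python, from cell import env gives the robot as it stands.
- The arm moves only by the tool carry_out, never from a script. Its argument "series" is a list of rows, each a list of 4 numbers: the shift along the world's x, y, z normalised to -1 to 1, where 1 is 5 cm, then the turn about the world's z normalised to -1 to 1, where 1 is 6 degrees. In form: [[x, y, z, turn], ...]. A call has exactly 5 rows; each row shifts and turns the commanded pose from where the row before left it; what a row does not reach is not made up. A row lasts 1/10 s, in which the tool goes at most 50 mm and 8.59 degrees, less where a joint would pass 70% of its speed; a pose out of reach is approached as far as the arm can. A call with a number of a shift or a turn outside -1 to 1 is refused whole. A call with a gripper value outside its range is refused whole. "fingers" is the closure, from -1 (fully open) to 1 (shut), set as the call begins (left out, the last holds). The fingers move at their own pace and stop on an object; the grip force is fixed at half the most. Time passes only in rows, so rows that do not move let the fingers close, or fill a call up. It gives the time, the measured TCP pose, the force, the opening and the grip force at its end, in the units of the state.
- env.state(): the state, without advancing time (a new reading comes with each control period).
- env.read_camera(name): name is "scene" or "top" or "wrist"; returns the picture (420x560x3 uint8, red, green, blue); there is no depth.
- env.calibration(name): a dict with "K" (3x3 intrinsics, pixels), "pose" (4x4, takes a point from camera to world coordinates). Camera axes: x right, y down, z forward; pixel columns grow to the right and rows downward; lengths in mm; the calibration is good to about 2 mm. A picture is of the moment at which its call begins: read the wrist's pose just before it. calibration takes no time and is no camera call; for the wrist camera it gives the pose at the moment of the call.
- env.job_done(): hands the job in; it is judged then, once.
Trained networks look in the newest picture that a camera, given by its name, has taken for a name from the list of things; names that differ only in an ending like _2 or _b are one class to them, and where a whole thing is asked for, a point or a joint stands for the part that bears it (a point fixed in the world has none). Each returns a list of dicts, best first, with "conf" (0 to 1); they miss things now and then, are a little off and sometimes report something else, mostly with a low value. They report only what shows in the picture. A call takes as long as a camera call. They do not tell look-alikes from the thing itself.
- env.look_for(camera, label): "position" ([row, column] as shares, 0 to 1, of the picture: columns of its width, rows of its height, amid what is visible of it).
The state is a dict: "t": time; "joints": joint angles; "qvel": joint speeds; "tau": joint torques, N m; "eef_pos": TCP position; "tcp_rot": TCP orientation; "ft_force": force on the tool from outside, world axes, zero at the start; "moment": the same for the moment, N m; "opening": opening from 0.0 (shut) to 1.0 (fully open); "grip_force": force on a finger pad.
Only numpy, scipy, OpenCV 4.12 (cv2) and the standard library are available. Lean on these libraries where they do the work, as an engineer would, in place of code of your own. Each camera call takes 0.05 s, during which the arm holds its last target. There are 200 camera calls.

## Task

Clear up the tea corner. Rinse the glass first and then the mug: press each one, bottoms-up as it stands, squarely down onto the sprung star of the cup rinser until the star is fully down, and keep it down for about three seconds. Stand the rinsed glass bottoms-up, wholly on the draining board, without ever tipping it over, and hang the rinsed mug by its handle on the free arm of the mug tree, put its own matching lid fully home on every tea caddy that is out, whenever it suits you (some lids may be spare), and leave the sugar pot and the honey jar standing where they are.

Things in the scene. Friction and masses are not known exactly. Their poses are not given: they have to be found in the camera images.
- glass: Plain straight-sided drinking glass standing bottoms-up: 100 mm tall, 64 mm across at the mouth and 60 mm across at the foot, 3 mm wall, 0.2 kg. Origin: centre of its mouth (the rim, now underneath); z axis points up towards its closed foot.
- mug: White ceramic mug standing bottoms-up: 85 mm tall, 68 mm across outside, 4 mm wall, 0.25 kg, with one D-shaped handle of 9 mm round bar towards its own +y, reaching 70 mm from the mug's axis. Origin: centre of its mouth (the rim, now underneath); z axis points up towards its closed foot.
- mug_loop (a point): Centre of the finger opening of the mug's handle, 47.5 mm from the mug's axis along its +y and 42.5 mm above its rim plane. The opening is 27 mm wide (radially, from the mug's wall to the outer bar) and 38 mm high; one passes through it along the mug's x axis.
- tray: Low dark wooden tray, fixed, 140 x 280 mm with a rim 14 mm high and a floor 6 mm above the table, on which the used glass and mug stand bottoms-up at the start. Origin: centre of its underside.
- rinser_star (a point): Centre of the upper face of the cup rinser's sprung star when not pressed; fixed to the rinser, 52 mm above the table. Rinser: fixed low steel drip tray, 150 x 150 mm, rim 38 mm high. The black star has six arms, 90 mm tip to tip, and a middle nozzle 24 mm across rising 7 mm above them. A cup goes over it mouth down, rim on the arms.
- rinser_pad (a joint): How far the rinser's star is pressed down: 0 = up, 0.010 m = fully down (on its stop). It is sprung: it begins to move at about 3.5 N and takes about 10 N when fully down, and comes up again when let go.
- drain_board: Fixed grey ribbed draining board, 150 x 150 mm, 10 mm high, empty at the start. Origin: centre of its underside; x and y axes along its edges.
- mug_tree: Fixed wooden mug tree: round base 150 mm across, upright post 20 mm thick and 227 mm high, and three arms of 10 mm rod that slope up and outwards. Two arms already carry mugs, which are part of the stand; the third, along the tree's own -x axis, is free. Origin: centre of the underside of its base.
- tree_root (a point): Where the axis of the free arm meets the post's axis, 175 mm above the table.
- tree_tip (a point): End of the free arm (a small ball 13 mm across): 115 mm out from the post's axis and 31 mm higher than tree_root. The arm is straight, 10 mm thick.
- caddy_large: Large round tea caddy of plain metal without its outer lid, 0.25 kg: body 68 mm across and 74 mm high to its shoulder, then a neck 59 mm across (bevelled to 55 mm at the top) and 17 mm high, closed by its inner lid. Origin: centre of its underside, z up. Gives None when it is not out today.
- caddy_small: Small round tea caddy of plain metal without its outer lid, 0.25 kg: body 50 mm across and 50 mm high to its shoulder, then a neck 41 mm across (bevelled to 37 mm at the top) and 17 mm high, closed by its inner lid. Origin: centre of its underside, z up. Gives None when it is not out today.
- caddy_square: Square tea caddy of plain metal without its outer lid, 0.25 kg: body 60 x 60 mm and 66 mm high to its shoulder, then a square neck 51 x 51 mm (stepped in to 48 mm at the top) and 17 mm high, closed by its inner lid. Origin: centre of its underside, z up, x and y along its sides. Gives None when it is not out today.
- lid_large: Outer lid of the large round caddy: a round metal cap 68 mm across and 26 mm high, 2 mm wall, 22 mm deep inside, 0.05 kg, lying open side down. It goes over the neck until its rim rests on the caddy's shoulder. Origin: centre of its open rim (underneath); z axis points up to its closed top.
- lid_small: Outer lid of the small round caddy: a round metal cap 50 mm across and 26 mm high, 2 mm wall, 22 mm deep inside, 0.05 kg, lying open side down. Origin: centre of its open rim (underneath); z axis points up to its closed top.
- lid_square: Outer lid of the square caddy: a square metal cap 60 x 60 mm and 26 mm high, 2 mm wall, 21 mm deep inside, 0.05 kg, lying open side down. Origin: centre of its open rim (underneath); z axis points up to its closed top; x and y along its sides. Any of the four quarter turns fits.
- sugar_pot: White closed sugar pot, 50 mm across, 62 mm high, standing among the caddies and lids; a bystander, to be left standing. Origin: centre of its underside.
- honey_jar: White-capped jar 56 mm across and 75 mm high behind the caddies; a bystander, to be left standing. Origin: centre of its underside.
Things that resemble listed ones, but are neither listed nor needed, are in the scene too. What is shaped like the glass but pink or red is not meant. Leave any turquoise look-alike of the lid_large alone.

How it is judged:
By the outcome, as a careful person would: the job done as asked, in the order asked, and still so for the second after the job is handed in, with the robot touching nothing.
Of caddy_large, caddy_small, caddy_square only 2 to 3 are there at a start; the rules pass over those that are not, and their reading is None.
At some moment in a run one of lid_large, lid_small, lid_square, caddy_large, caddy_square may be knocked a few centimetres aside while the robot is not near it.
It also fails if it takes over 200 s, if anything falls off the work surface, if the arm or the gripper's body presses on something with over 40 N, if the wrist force passes 120 N, or if a joint passes its speed limit or range.

## Working session

There is one attempt and no reset: what is moved stays moved. The work goes in short steps, Python scripts to look and compute and a tool call to move; the robot and the scene stay as the last step left them, time stands still between calls to the robot, and variables do not carry over. Pictures are saved under pics/ and viewed, at most 14 in all, crops included, and the job is handed in when it is done.

Besides the shell and the picture viewer there is one more tool, called after "Emit:" by a JSON object that holds its "op" and its "data". carry_out: Moves the arm, as the interface text tells. Its arguments: {"type":"object","properties":{"series":{"type":"array","items":{"type":"array","items":{"type":"number","minimum":-1,"maximum":1}}},"fingers":{"type":"number"}},"required":["series"]}

```bash
ls; mkdir -p pics
cat > h.py <<'E'
import numpy as np,cv2
from cell import env
def snap(c,f=None):
    im=env.read_camera(c); cal=env.calibration(c)
    if f: cv2.imwrite('pics/'+f,im[:,:,::-1])
    return im,cal
def ray(cal,px):
    K=np.array(cal['K']);P=np.array(cal['pose'])
    d=P[:3,:3]@np.linalg.inv(K)@np.array([px[0],px[1],1.]);return P[:3,3],d/np.linalg.norm(d)
def atz(cal,px,z):
    o,d=ray(cal,px);return o+d*(z-o[2])/d[2]
def tri(*cp):
    A=np.zeros((3,3));b=np.zeros(3)
    for cal,px in cp:
        o,d=ray(cal,px);M=np.eye(3)-np.outer(d,d);A+=M;b+=M@o
    return np.linalg.solve(A,b)
def proj(cal,p):
    K=np.array(cal['K']);P=np.array(cal['pose']);q=K@(P[:3,:3].T@(np.array(p)-P[:3,3]));return q[:2]/q[2]
E
python3 - <<'E'
from h import *
np.set_printoptions(precision=1,suppress=True)
for c in('scene','top'):
    im,cal=snap(c,c+'0.png'); print(c,np.array(cal['K']).round(1).tolist(),np.array(cal['pose']).round(3).tolist())
s=env.state();print(s)
N="glass mug mug_loop tray rinser_star drain_board mug_tree tree_root tree_tip caddy_large caddy_small caddy_square lid_large lid_small lid_square sugar_pot honey_jar".split()
for n in N:
  for c in('scene','top'):
    r=env.look_for(c,n); print(n,c,[(round(x['position'][1]*560),round(x['position'][0]*420),round(x['conf'],2)) for x in r[:4]])
E
```

```text
pics
scene [[530.1, 0.0, 275.1], [0.0, 530.1, 208.9], [0.0, 0.0, 1.0]] [[-0.797, 0.36, -0.485, 1096.796], [0.603, 0.488, -0.631, 808.255], [0.01, -0.795, -0.606, 868.475], [0.0, 0.0, 0.0, 1.0]]
top [[485.7, 0.0, 281.2], [0.0, 485.7, 212.9], [0.0, 0.0, 1.0]] [[0.001, -0.995, 0.103, 377.628], [-1.0, -0.003, -0.018, 36.316], [0.018, -0.103, -0.995, 1258.03], [0.0, 0.0, 0.0, 1.0]]
{'t': 0.1, 'joints': array([-1.3,  0.5,  1.6, -0. ,  1.1, -0.1]), 'qvel': array([-0., -0., -0.,  0., -0.,  0.]), 'tau': array([  0. , -61.4, -25.9,   0.1,   0. ,  -0. ]), 'eef_pos': array([ 234. , -579.3,  214.1]), 'tcp_rot': array([-3.1, -0. ,  0.4]), 'ft_force': array([-0.5,  0. , -0.1]), 'moment': array([0., 0., 0.]), 'grip_force': 0.0, 'opening': 0.99780775304023}
glass scene [(287, 166, 0.98), (211, 158, 0.74), (156, 197, 0.27)]
glass top [(357, 296, 0.91), (405, 292, 0.88), (424, 238, 0.75)]
mug scene [(235, 177, 0.63)]
mug top [(373, 233, 0.69)]
mug_loop scene [(234, 179, 0.81), (253, 256, 0.58)]
mug_loop top [(371, 232, 0.58)]
tray scene [(217, 191, 0.65)]
tray top [(393, 229, 0.75), (186, 257, 0.41)]
r
[... 330 characters left out ...]
6, 176, 0.64)]
caddy_large scene [(252, 252, 0.74), (209, 286, 0.38)]
caddy_large top [(102, 176, 0.65), (268, 186, 0.57)]
caddy_small scene [(313, 302, 0.63)]
caddy_small top [(190, 186, 0.88)]
caddy_square scene [(255, 297, 0.83)]
caddy_square top [(221, 157, 0.67)]
lid_large scene [(366, 280, 0.63), (422, 306, 0.61)]
lid_large top [(183, 256, 0.92), (137, 263, 0.58), (232, 197, 0.16)]
lid_small scene [(289, 225, 0.71)]
lid_small top [(289, 241, 0.58)]
lid_square scene [(322, 253, 0.94), (257, 301, 0.39), (308, 301, 0.26)]
lid_square top [(234, 244, 0.97)]
sugar_pot scene [(293, 277, 0.64)]
sugar_pot top [(232, 197, 0.68)]
honey_jar scene [(212, 285, 0.58)]
honey_jar top [(255, 134, 0.92)]
```

View pics/scene0.png

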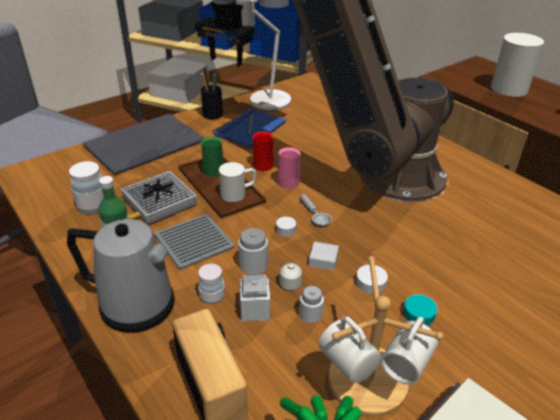

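View pics/top0.png

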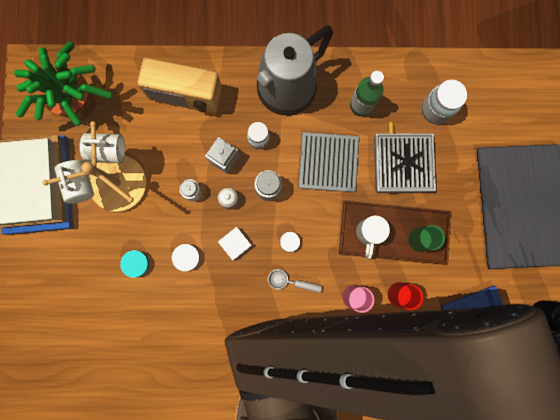

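The tray's green glass is at scene (211,158), top (430,238). The pink (289,168) and red (263,150) ones are decoys, and the turquoise lid at scene (420,309), top (134,264) is also a decoy. All three caddies are out: large at top (268,185), small at (190,188), square at (221,153). Their white lids are at top (185,257), (290,241) and (234,244). The free arm of the mug tree points to about top (130,203), scene (373,262).

Run:
```python
from h import *
np.set_printoptions(precision=1,suppress=True)
S=env.calibration('scene');T=env.calibration('top')
P=dict(glass_top=((212,143),(437,237)),mug_top=((231,169),(376,229)),mughandle=((250,180),(371,250)),star=((157,189),(406,160)),board=((195,240),(329,162)),
large=((253,237),(268,182)),small=((312,292),(189,186)),square=((256,283),(221,151)),lidL=((372,275),(185,257)),lidS=((286,223),(290,241)),lidQ=((323,251),(235,243)),sugar=((291,272),(228,197)),honey=((210,272),(258,131)),turq=((420,306),(134,264)),
posttop=((381,303),(87,168)),tip=((373,262),(131,203)),tipA=((438,335),(45,183)),tipB=((303,325),(93,125)))
for k,(a,b) in P.items():
    p=tri((S,a),(T,b));print(k,p,'r',np.hypot(*p[:2]).round(),'err',np.abs(proj(S,p)-a).max().round(1),np.abs(proj(T,p)-b).max().round(1))
for f,c,x0,y0,w,h,s in (('top0','top',0,110,170,120,4),):
    im=cv2.imread('pics/top0.png')[110:230,20:180];a=cv2.resize(im,None,fx=3.5,fy=3.5,interpolation=3)
    im=cv2.imread('pics/scene0.png')[240:410,300:460];b=cv2.resize(im,None,fx=2.47,fy=2.47,interpolation=3)
    h=max(a.shape[0],b.shape[0]);print(a.shape,b.shape)
    cv2.imwrite('pics/tree.png',np.hstack([cv2.resize(a,(400,300)),cv2.resize(b,(282,300))]))
```

```text
glass_top [ 437.8 -357.4   94.7] r 565.0 err 1.4 1.3
mug_top [ 461.  -214.9   88.1] r 509.0 err 0.3 0.2
mughandle [ 408.5 -209.8   34.8] r 459.0 err 1.2 1.0
star [ 640.7 -304.1   46.5] r 709.0 err 0.4 0.3
board [ 642.5 -111.5    1.2] r 652.0 err 0.3 0.2
large [574.9  47.7  85.4] r 577.0 err 0.0 0.0
small [566.2 244.2  66. ] r 617.0 err 0.8 0.5
square [651.8 164.8  79.5] r 672.0 err 0.7 0.4
lidL [393.2 256.5  23.5] r 470.0 err 0.2 0.1
lidS [433.9  -8.3  22.7] r 434.0 err 0.0 0.0
lidQ [429.2 130.4  24.6] r 449.0 err 0.4 0.3
sugar [544.  149.5  36.7] r 564.0 err 0.2 0.1
honey [706.2  73.4  71. ] r 710.0 err 0.1 0.0
turq [376.1 383.7  21.8] r 537.0 err 0.6 0.4
posttop [584.3 437.2 212.6] r 730.0 err 1.6 0.9
tip [509.3 345.9 195.2] r 616.0 err 0.6 0.4
tipA [552.4 531.9 200.6] r 767.0 err 1.2 0.7
tipB [698.9 411.9 212.7] r 811.0 err 17.4 9.2
(420, 560, 3) (420, 395, 3)
```

View pics/tree.png

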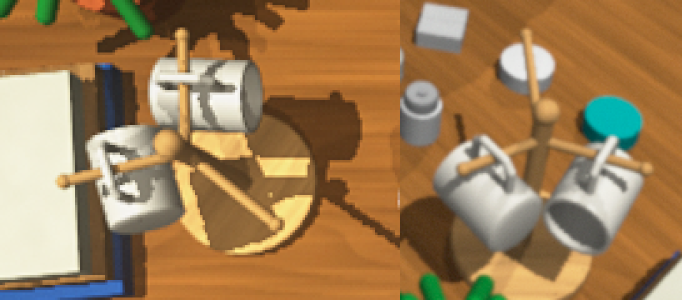

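The crop shows the free arm running from the post top (168,140 in the left crop) to its tip at (275,225). The two mugs hang on the other arms, and the triangulated tip is about (509,346). Next I'll look at the tray with the wrist camera.

Emit:
{"op": "carry_out", "data": {"series": [[0.4,0.5,0.4,-0.4],[0.4,0.5,0.4,-0.4],[0.4,0.5,0.4,-0.4],[0.4,0.5,0.4,-0.4],[0.4,0.5,0.4,-0.4]], "fingers": -1}}

```text
t: 2.3
eef_pos: [334.7, -453.4, 315.5]
tcp_rot: [3.141, -0.0, 0.172]
ft_force: [1.1, 0.5, 0.0]
opening: 1.001
grip_force: 0.0
```

Emit:
{"op": "carry_out", "data": {"series": [[0.4,0.6,0.1,-0.36],[0.4,0.6,0.1,-0.36],[0.4,0.6,0.1,-0.36],[0.4,0.6,0.1,-0.36],[0,0,0,0]]}}

```text
t: 2.8
eef_pos: [415.8, -331.8, 335.6]
tcp_rot: [3.141, -0.001, 0.026]
ft_force: [-0.3, -0.3, 0.5]
opening: 1.002
grip_force: 0.0
```

Run:
```python
from h import *
np.set_printoptions(precision=3,suppress=True)
im,cal=snap('wrist','w1.png');s=env.state();print(s['t'],s['eef_pos'],s['tcp_rot'],s['ft_force']);print(np.array(cal['pose']),np.array(cal['K'])[0,0])
for n,z in(('glass',106),('mug',91),('mug_loop',48),('rinser_star',52)):
  r=env.look_for('wrist',n)
  for x in r[:3]:
    px=(x['position'][1]*560,x['position'][0]*420);print(n,np.round(px),round(x['conf'],2),atz(cal,px,z))
```

```text
2.85 [ 414.928 -333.2    335.213] [ 3.141 -0.001  0.026] [ 0.287 -1.363 -0.177]
[[   0.026   -0.966   -0.257  489.338]
 [  -1.      -0.025   -0.008 -330.89 ]
 [   0.001    0.257   -0.966  503.81 ]
 [   0.       0.       0.       1.   ]] 357.75512065895884
glass [161. 243.] 0.82 [ 334.322 -186.672  106.   ]
glass [300. 153.] 0.75 [ 444.58 -347.59  106.  ]
glass [254. 257.] 0.68 [ 319.207 -296.236  106.   ]
mug [189. 133.] 0.84 [ 461.868 -221.382   91.   ]
mug_loop [191. 130.] 0.62 [ 462.515 -212.291   48.   ]
rinser_star [266.  22.] 0.76 [ 587.061 -305.437   52.   ]
```

View pics/w1.png

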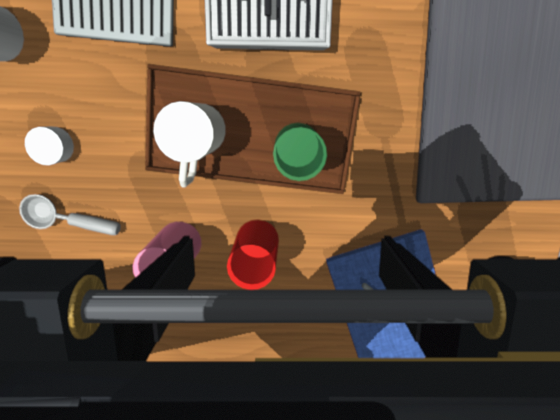

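The wrist picture shows the mug foot at (188,130) with its handle at (187,172). The green glass foot is at (300,152), the red and pink decoys are outside the tray, and the rinser is at the top. I'll fit silhouettes for accuracy.

```bash
cat >> h.py <<'E'
from scipy.optimize import least_squares
def blob(im,px,tol=40,mode='rgb',R=70):
    """connected region round px of similar chroma/brightness"""
    hsv=cv2.cvtColor(im,cv2.COLOR_RGB2HSV).astype(int)
    if mode=='green': m=(hsv[:,:,0]>45)&(hsv[:,:,0]<80)&(hsv[:,:,1]>90)
    elif mode=='white': m=(hsv[:,:,1]<tol)&(hsv[:,:,2]>130)
    elif mode=='grey': m=(hsv[:,:,1]<tol)&(hsv[:,:,2]>60)
    m=m.astype(np.uint8)
    n,l=cv2.connectedComponents(m)
    x,y=map(int,np.round(px));k=l[y,x]
    if k==0:
        w=l[max(0,y-4):y+5,max(0,x-4):x+5];w=w[w>0]; k=np.bincount(w).argmax() if w.size else -1
    return (l==k)
def bbox(m):
    ys,xs=np.where(m);return np.array([xs.min()-.5,xs.max()+.5,ys.min()-.5,ys.max()+.5])
def ring(x,y,z,r,n=48):
    a=np.linspace(0,2*np.pi,n);return np.c_[x+r*np.cos(a),y+r*np.sin(a),z+0*a]
def hullbb(cal,pts):
    q=np.array([proj(cal,p) for p in pts]);return np.array([q[:,0].min(),q[:,0].max(),q[:,1].min(),q[:,1].max()])
def fitcyl(views,zs,rs,x0,z_free=False,use=None):
    """views: [(cal,bbox,idx of usable sides)]; zs,rs: heights & radii of rings"""
    def f(p):
        dz=p[2] if z_free else 0
        out=[]
        for cal,bb,idx in views:
            pts=np.vstack([ring(p[0],p[1],z+dz,r) for z,r in zip(zs,rs)])
            out+=list((hullbb(cal,pts)-bb)[idx])
        return np.array(out)
    r=least_squares(f,list(x0)+([0.] if z_free else []));return r.x,np.abs(r.fun).max(),r.fun
E
python3 - <<'E'
from h import *
np.set_printoptions(precision=1,suppress=True)
W=snap('wrist');S=snap('scene');T=snap('top');s=env.state();print(s['eef_pos'],s['tcp_rot'])
A=[0,1,2,3];V=[]
for (im,cal),px in ((W,(300,152)),(S,(212,155)),(T,(432,238))):
    m=blob(im,px,mode='green');b=bbox(m);print(b,m.sum());V.append((cal,b,A))
for i in range(3):print(fitcyl([V[i]],[6,106],[32,30],(440,-352)))
print(fitcyl(V,[6,106],[32,30],(440,-352),True))
for (im,cal),px in ((W,(188,130)),(S,(231,180)),(T,(376,229))):
    m=blob(im,px,mode='white');print('mug',bbox(m),m.sum())
cal=W[1];
b=bbox(blob(W[0],(188,130),mode='white'));print(fitcyl([(cal,b,[0])],[6,91],[34,34],(461,-218)))
E
```

```text
[ 413.6 -335.2  334.4] [-3.1  0.   0. ]
[269.5 323.5 120.5 178.5] 2390
[199.5 222.5 135.5 176.5] 705
[408.5 438.5 224.5 250.5] 636
(array([ 443.3, -345.5]), np.float64(0.516371524655213), array([-0.1,  0.1, -0.5,  0.5]))
(array([ 443.9, -350.4]), np.float64(0.33070153995052465), array([-0.3,  0.3,  0.1, -0.1]))
(array([ 441.5, -338.2]), np.float64(3.7385711719094843), array([-3.7,  3.5, -0.5,  0.5]))
(array([ 443.1, -344.8,   -1.7]), np.float64(5.925354186795005), array([-0.6, -0.6, -0.4,  0.3,  1. ,  1.6,  1.3,  1.1, -1.4,  5.9, -1.1,
       -0.1]))
mug [148.5 209.5  98.5 184.5] 3214
mug [218.5 254.5 162.5 200.5] 570
mug [360.5 389.5 215.5 257.5] 717
(array([ 461.4, -212.2]), np.float64(5.719928992675705e-07), array([-0.]))
```

Emit:
{"op": "carry_out", "data": {"series": [[0.29,-0.12,-0.8,0],[0.29,-0.12,-0.8,0],[0,0,-0.8,0],[0,0,-0.8,0],[0,0,0,0]]}}

```text
t: 3.7
eef_pos: [441.2, -345.5, 170.3]
tcp_rot: [-3.136, 0.006, 0.023]
ft_force: [-0.5, -0.2, 0.2]
opening: 0.998
grip_force: 0.0
```

Emit:
{"op": "carry_out", "data": {"series": [[0,0,-0.6,0],[0,0,-0.6,0],[0,0,-0.6,0],[0,0,-0.6,0],[0,0,0,0]]}}

```text
t: 4.2
eef_pos: [442.4, -346.5, 53.5]
tcp_rot: [-3.139, 0.002, 0.023]
ft_force: [-0.5, -0.6, -0.1]
opening: 1.001
grip_force: 0.0
```

Emit:
{"op": "carry_out", "data": {"series": [[0,0,0,0],[0,0,0,0],[0,0,0,0],[0,0,0,0],[0,0,0,0]], "fingers": 1}}

```text
t: 4.7
eef_pos: [443.3, -346.5, 55.5]
tcp_rot: [3.141, -0.001, 0.024]
ft_force: [-0.8, 1.5, 8.2]
opening: 0.657
grip_force: 30.1
```

Emit:
{"op": "carry_out", "data": {"series": [[0,0,0,0],[0,0,0,0],[0,0,0,0],[0,0,0,0],[0,0,0,0]]}}

```text
t: 5.2
eef_pos: [443.3, -346.6, 55.5]
tcp_rot: [3.141, -0.001, 0.024]
ft_force: [-0.7, 1.6, 7.6]
opening: 0.653
grip_force: 30.1
```

Emit:
{"op": "carry_out", "data": {"series": [[0,0,0.5,0],[0,0,0.8,0],[0,0,0.8,0],[0,0,0.8,0],[0.3,0,0.6,0]]}}

```text
t: 5.7
eef_pos: [457.3, -346.5, 232.4]
tcp_rot: [3.14, -0.001, 0.023]
ft_force: [0.9, -1.1, -1.8]
opening: 0.652
grip_force: 30.0
```

Emit:
{"op": "carry_out", "data": {"series": [[0.4,0.2,0.3,0],[0.5,0.2,0.2,0],[0.5,0.2,0,0],[0.5,0.2,0,0],[0,0,0,0]]}}

```text
t: 6.2
eef_pos: [555.0, -305.1, 254.2]
tcp_rot: [-3.141, -0.0, 0.026]
ft_force: [-0.7, 0.3, -1.6]
opening: 0.656
grip_force: 30.0
```

Emit:
{"op": "carry_out", "data": {"series": [[0,0,0,0],[0,0,0,0],[0,0,0,0],[0,0,0,0],[0,0,0,0]]}}

```text
t: 6.7
eef_pos: [552.7, -306.8, 254.8]
tcp_rot: [3.141, -0.0, 0.023]
ft_force: [-0.5, 0.0, -2.3]
opening: 0.652
grip_force: 30.0
```

Run:
```python
from h import *
np.set_printoptions(precision=1,suppress=True)
im,cal=snap('wrist','w2.png');s=env.state();print(s['t'],s['eef_pos'],s['tcp_rot'],s['ft_force'])
for n,z in(('rinser_star',52),('drain_board',10)):
  for x in env.look_for('wrist',n)[:3]:
    px=(x['position'][1]*560,x['position'][0]*420);print(n,np.round(px),round(x['conf'],2),atz(cal,px,z))
```

```text
6.75 [ 552.8 -306.8  254.8] [ 3.1 -0.   0. ] [ 0.6  0.5 -2.1]
rinser_star [285.  86.] 0.81 [ 650.4 -302.7   52. ]
rinser_star [191. 242.] 0.74 [ 484.5 -202.2   52. ]
drain_board [111.  80.] 0.77 [ 655.2 -112.5   10. ]
```

View pics/w2.png

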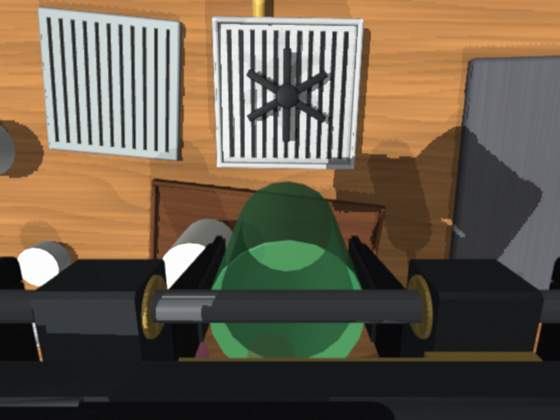

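The wrist view shows the star nozzle at (288,96), the rinser rim corners at about (212,18), (363,18), (356,167) and (217,165), and the board corners at (38,9), (183,17), (180,158) and (50,150). The held glass has its rim's far edge at (288,183).

Run:
```python
from h import *
np.set_printoptions(precision=1,suppress=True)
im,cal=snap('wrist');S=snap('scene');T=snap('top')
g=cv2.cvtColor(im,cv2.COLOR_RGB2GRAY);d=cv2.distanceTransform(((g<70)).astype(np.uint8)[40:150,230:350],cv2.DIST_L2,5)
y,x=np.unravel_index(d.argmax(),d.shape);px=(x+230,y+40);print(px,d.max(),atz(cal,px,59),atz(cal,px,56))
R=[atz(cal,p,38)for p in((212,18),(363,18),(356,167),(217,165))];print('rinser',np.mean(R,0),np.linalg.norm(R[0]-R[1]),np.linalg.norm(R[1]-R[2]))
R=[atz(cal,p,10)for p in((38,9),(183,17),(180,158),(50,150))];print('board',np.mean(R,0),R)
p=tri((cal,px),(S[1],(157,189)),(T[1],(408,160)));print('tri',p,proj(S[1],p),proj(T[1],p))
e=env.state()['eef_pos'];m=blob(im,(288,215),mode='green');b=bbox(m);print(b)
rz=e[2]-49.5
print(fitcyl([(cal,b,[0,1,2])],[rz,rz+100],[32,30],e[:2]),e)
```

```text
(np.int64(289), np.int64(95)) 10.0 [ 641.8 -306.8   59. ] [ 641.9 -306.8   56. ]
rinser [ 641.8 -304.9   38. ] 147.6288935117673 146.5589328904407
board [ 647.6 -113.7   10. ] [array([723.2, -43.3,  10. ]), array([ 719.2, -194.1,   10. ]), array([ 571.2, -183. ,   10. ]), array([576.9, -34.4,  10. ])]
tri [ 641.  -307.7   45.1] [156.8 188.9] [407.5 159.7]
[210.5 362.5 182.5 289.5]
(array([ 551.6, -306.4]), np.float64(4.337113533594561), array([-4.3,  4.3,  0.9])) [ 553.  -306.6  254.7]
```

Emit:
{"op": "carry_out", "data": {"series": [[0.6,0,0,0],[0.6,0,0,0],[0.58,0,-0.4,0],[0,0,-0.6,0],[0,0,-0.6,0]]}}

```text
t: 7.5
eef_pos: [642.7, -306.2, 173.3]
tcp_rot: [3.141, -0.0, 0.024]
ft_force: [0.1, -0.3, -1.9]
opening: 0.655
grip_force: 30.0
```

Emit:
{"op": "carry_out", "data": {"series": [[0,0,-0.6,0],[0,0,-0.5,0],[0,0,-0.1,0],[0,0,0,0],[0,0,0,0]]}}

```text
t: 8.0
eef_pos: [642.7, -306.9, 116.2]
tcp_rot: [3.14, -0.002, 0.024]
ft_force: [0.1, -0.0, -0.8]
opening: 0.654
grip_force: 30.0
```

Emit:
{"op": "carry_out", "data": {"series": [[0,0,-0.06,0],[0,0,-0.06,0],[0,0,-0.06,0],[0,0,-0.04,0],[0,0,0,0]]}}

```text
t: 8.5
eef_pos: [641.9, -306.5, 103.3]
tcp_rot: [-3.141, 0.0, 0.024]
ft_force: [-0.3, 0.2, -1.7]
opening: 0.656
grip_force: 30.0
```

Emit:
{"op": "carry_out", "data": {"series": [[0,0,-0.06,0],[0,0,-0.06,0],[0,0,-0.06,0],[0,0,0,0],[0,0,0,0]]}}

```text
t: 9.0
eef_pos: [642.3, -306.7, 95.1]
tcp_rot: [3.141, -0.001, 0.024]
ft_force: [-0.2, 0.1, 4.9]
opening: 0.65
grip_force: 30.0
```

Emit:
{"op": "carry_out", "data": {"series": [[0,0,-0.04,0],[0,0,-0.04,0],[0,0,0,0],[0,0,0,0],[0,0,0,0]]}}

```text
t: 9.5
eef_pos: [642.4, -306.7, 91.6]
tcp_rot: [3.141, -0.001, 0.024]
ft_force: [-0.3, 0.9, 7.2]
opening: 0.652
grip_force: 30.1
```

Emit:
{"op": "carry_out", "data": {"series": [[0,0,-0.04,0],[0,0,0,0],[0,0,0,0],[0,0,0,0],[0,0,0,0]]}}

```text
t: 10.0
eef_pos: [642.7, -306.7, 91.3]
tcp_rot: [3.14, -0.002, 0.024]
ft_force: [-5.3, 3.3, 19.4]
opening: 0.654
grip_force: 30.2
```

Emit:
{"op": "carry_out", "data": {"series": [[0,0,-0.02,0],[0,0,0,0],[0,0,0,0],[0,0,0,0],[0,0,0,0]]}}

```text
t: 10.5
eef_pos: [642.8, -306.7, 91.2]
tcp_rot: [3.14, -0.003, 0.024]
ft_force: [-5.7, 4.7, 25.3]
opening: 0.656
grip_force: 30.2
```

Emit:
{"op": "carry_out", "data": {"series": [[0,0,0,0],[0,0,0,0],[0,0,0,0],[0,0,0,0],[0,0,0,0]]}}

```text
t: 11.0
eef_pos: [642.8, -306.7, 91.2]
tcp_rot: [3.14, -0.003, 0.024]
ft_force: [-5.0, 4.4, 24.9]
opening: 0.657
grip_force: 30.2
```

Emit:
{"op": "carry_out", "data": {"series": [[0,0,0,0],[0,0,0,0],[0,0,0,0],[0,0,0,0],[0,0,0,0]]}}

```text
t: 11.5
eef_pos: [642.8, -306.7, 91.2]
tcp_rot: [3.14, -0.003, 0.024]
ft_force: [-5.2, 3.9, 24.9]
opening: 0.651
grip_force: 30.2
```

Emit:
{"op": "carry_out", "data": {"series": [[0,0,0,0],[0,0,0,0],[0,0,0,0],[0,0,0,0],[0,0,0,0]]}}

```text
t: 12.0
eef_pos: [642.8, -306.7, 91.2]
tcp_rot: [3.14, -0.003, 0.024]
ft_force: [-4.7, 3.5, 25.6]
opening: 0.657
grip_force: 30.2
```

Emit:
{"op": "carry_out", "data": {"series": [[0,0,0,0],[0,0,0,0],[0,0,0,0],[0,0,0,0],[0,0,0,0]]}}

```text
t: 12.5
eef_pos: [642.8, -306.8, 91.2]
tcp_rot: [3.14, -0.003, 0.024]
ft_force: [-5.5, 4.3, 25.4]
opening: 0.651
grip_force: 30.2
```

Emit:
{"op": "carry_out", "data": {"series": [[0,0,0,0],[0,0,0,0],[0,0,0,0],[0,0,0,0],[0,0,0,0]]}}

```text
t: 13.0
eef_pos: [642.8, -306.7, 91.2]
tcp_rot: [3.14, -0.003, 0.024]
ft_force: [-6.0, 3.9, 25.1]
opening: 0.652
grip_force: 30.2
```

Emit:
{"op": "carry_out", "data": {"series": [[0,0,0,0],[0,0,0,0],[0,0,0,0],[0,0,0,0],[0,0,0,0]]}}

```text
t: 13.5
eef_pos: [642.8, -306.7, 91.2]
tcp_rot: [3.14, -0.003, 0.024]
ft_force: [-5.4, 3.2, 25.1]
opening: 0.654
grip_force: 30.2
```

Emit:
{"op": "carry_out", "data": {"series": [[0,0,0.2,0],[0,0,0.6,0],[0,0,0.6,0],[0.1,0.5,0,0],[0,0.7,0,0]]}}

```text
t: 14.0
eef_pos: [647.2, -247.3, 158.0]
tcp_rot: [3.141, -0.001, 0.021]
ft_force: [-0.4, 0.6, -3.5]
opening: 0.653
grip_force: 30.0
```

Emit:
{"op": "carry_out", "data": {"series": [[0,0.7,0,0],[0,0.7,0,0],[0,0.7,0,0],[0,0.56,0,0],[0,0,-0.4,0]]}}

```text
t: 14.5
eef_pos: [647.9, -110.3, 139.5]
tcp_rot: [3.141, -0.003, 0.027]
ft_force: [0.7, -0.9, -2.8]
opening: 0.649
grip_force: 30.0
```

Emit:
{"op": "carry_out", "data": {"series": [[0,0,-0.5,0],[0,0,-0.5,0],[0,0,-0.4,0],[0,0,0,0],[0,0,0,0]]}}

```text
t: 15.0
eef_pos: [647.1, -113.6, 67.7]
tcp_rot: [-3.142, 0.001, 0.024]
ft_force: [0.3, 0.1, -1.9]
opening: 0.653
grip_force: 30.0
```

Emit:
{"op": "carry_out", "data": {"series": [[0,0,-0.04,0],[0,0,-0.04,0],[0,0,-0.04,0],[0,0,0,0],[0,0,0,0]]}}

```text
t: 15.5
eef_pos: [647.1, -113.6, 61.8]
tcp_rot: [3.141, -0.0, 0.024]
ft_force: [0.4, 0.5, -1.4]
opening: 0.654
grip_force: 30.0
```

Emit:
{"op": "carry_out", "data": {"series": [[0,0,-0.02,0],[0,0,-0.02,0],[0,0,-0.01,0],[0,0,0,0],[0,0,0,0]]}}

```text
t: 16.0
eef_pos: [647.1, -113.5, 59.6]
tcp_rot: [3.141, -0.0, 0.024]
ft_force: [-2.1, -0.3, 4.5]
opening: 0.657
grip_force: 30.0
```

Emit:
{"op": "carry_out", "data": {"series": [[0,0,0,0],[0,0,0,0],[0,0,0,0],[0,0,0,0],[0,0,0,0]], "fingers": -1}}

```text
t: 16.5
eef_pos: [647.0, -113.6, 59.0]
tcp_rot: [3.142, 0.0, 0.023]
ft_force: [0.4, 0.4, 0.8]
opening: 0.985
grip_force: 0.0
```

Emit:
{"op": "carry_out", "data": {"series": [[0,0,0.3,0],[0,0,0.7,0],[0,0,0.8,0],[0,0,0.8,0],[-0.3,-0.1,0.8,0]]}}

```text
t: 17.0
eef_pos: [632.6, -118.2, 231.9]
tcp_rot: [3.141, -0.002, 0.024]
ft_force: [-0.0, -0.3, -0.3]
opening: 0.996
grip_force: 0.0
```

Emit:
{"op": "carry_out", "data": {"series": [[-0.7,-0.4,0.6,0],[-0.8,-0.5,0,0],[-0.8,-0.5,0,0],[-0.8,-0.5,0,0],[-0.4,0,0,0]]}}

```text
t: 17.5
eef_pos: [454.6, -215.2, 260.3]
tcp_rot: [3.14, -0.001, 0.021]
ft_force: [0.4, -0.1, -0.7]
opening: 1.003
grip_force: 0.0
```

Emit:
{"op": "carry_out", "data": {"series": [[0,0,0,0],[0,0,0,0],[0,0,0,0],[0,0,0,0],[0,0,0,0]]}}

```text
t: 18.0
eef_pos: [457.8, -213.1, 258.8]
tcp_rot: [-3.141, 0.0, 0.025]
ft_force: [1.2, -0.8, 0.0]
opening: 1.003
grip_force: 0.0
```

Run:
```python
from h import *
np.set_printoptions(precision=1,suppress=True)
im,cal=snap('wrist','w3.png');T=snap('top');s=env.state();print(s['t'],s['eef_pos'],s['tcp_rot'])
for n,z in(('mug',91),('mug_loop',48)):
  for x in env.look_for('wrist',n)[:2]:
    px=(x['position'][1]*560,x['position'][0]*420);print(n,np.round(px),round(x['conf'],2),atz(cal,px,z))
```

```text
18.1 [ 457.6 -213.2  258.8] [-3.1  0.   0. ]
mug [284. 182.] 0.92 [ 466.1 -210.5   91. ]
mug [195.  37.] 0.44 [ 591.2 -130.9   91. ]
mug_loop [288. 182.] 0.7 [ 457.6 -214.    48. ]
```

View pics/w3.png

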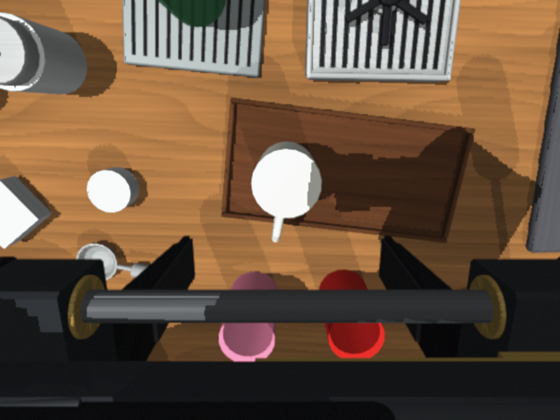

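The picture shows the mug foot disc centred at about (286,182), the handle pointing down to (276,240), and the glass standing on the board. I'll fit the mug axis and handle direction.

Run:
```python
from h import *
np.set_printoptions(precision=1,suppress=True)
im,cal=snap('wrist');T=snap('top');S=snap('scene')
g=blob(im,(286,182),mode='white').astype(np.uint8);print(bbox(g))
# foot disc: largest inscribed circle
d=cv2.distanceTransform(g,cv2.DIST_L2,5);y,x=np.unravel_index(d.argmax(),d.shape);print('disc',x,y,d.max())
body=cv2.morphologyEx(g,cv2.MORPH_OPEN,cv2.getStructuringElement(2,(25,25)));b=bbox(body);print('body',b)
h=((g-body)>0)&(np.indices(g.shape)[0]>215);ys,xs=np.where(h);print('handle px',len(xs),xs.mean(),ys.mean(),ys.max(),xs[ys==ys.max()].mean(),xs.min(),xs.max())
c=fitcyl([(cal,b,[0,1,2,3])],[91],[34],(461,-212));print('foot',c)
c2=fitcyl([(cal,b,[0,1,2,3])],[6,91],[34,34],(461,-212));print('cyl',c2)
hp=(xs.mean(),ys.mean())
for z in(50,60,68): 
    p=atz(cal,hp,z);v=p[:2]-c[0][:2];print(z,p,np.hypot(*v),np.degrees(np.arctan2(v[1],v[0])))
v=None
# top/scene foot disc cross-check of height
for cam,px in((T,(376,229)),(S,(231,170))):
    q=proj(cam[1],[*c[0],91]);print('foot centre projects to',q)
R=[atz(cal,p,14) for p in((233,99),(474,130),(445,241),(223,215))];e=(R[1]-R[0]);print('tray edge angle',np.degrees(np.arctan2(e[1],e[0])))
```

```text
[250.5 320.5 147.5 241.5]
disc 285 182 33.953495
body [250.5 320.5 147.5 218.5]
handle px 191 276.57068062827227 228.39267015706807 241 275.0 272 292
foot (array([ 463.6, -212. ]), np.float64(0.6706513395567129), array([-0.5,  0.5,  0.6, -0.7]))
cyl (array([ 459.6, -212.1]), np.float64(3.486180694032612), array([-0.4,  0.4, -3.5,  3.1]))
50 [ 404.6 -203.4   50. ] 59.55708206118789 171.61133290716782
60 [ 408.  -203.6   60. ] 56.19084704246596 171.3237783178892
68 [ 410.7 -203.7   68. ] 53.498993476315306 171.06768531446792
foot centre projects to [375.3 227.6]
foot centre projects to [231.  168.9]
tray edge angle -95.70142019858815
```

Emit:
{"op": "carry_out", "data": {"series": [[0.12,0.02,-0.5,-0.5],[0,0,-0.7,-0.6],[0,0,-0.7,-0.6],[0,0,-0.6,0],[0,0,-0.6,0]]}}

```text
t: 18.85
eef_pos: [463.2, -212.4, 102.9]
tcp_rot: [3.141, -0.0, -0.155]
ft_force: [1.1, 0.5, 0.2]
opening: 0.998
grip_force: 0.0
```

Emit:
{"op": "carry_out", "data": {"series": [[0,0,-0.6,0],[0,0,-0.54,0],[0,0,0,0],[0,0,0,0],[0,0,0,0]]}}

```text
t: 19.35
eef_pos: [463.8, -212.8, 48.3]
tcp_rot: [3.141, -0.002, -0.154]
ft_force: [0.2, 0.4, 0.2]
opening: 1.004
grip_force: 0.0
```

Emit:
{"op": "carry_out", "data": {"series": [[0,0,0,0],[0,0,0,0],[0,0,0,0],[0,0,0,0],[0,0,0,0]], "fingers": 1}}

```text
t: 19.85
eef_pos: [463.4, -212.5, 47.3]
tcp_rot: [3.141, -0.0, -0.154]
ft_force: [-0.2, 0.1, 3.2]
opening: 0.703
grip_force: 30.0
```

Emit:
{"op": "carry_out", "data": {"series": [[0,0,0.3,0],[0,0,0.7,0],[0,0,0.8,0],[0,0,0.8,0],[0.4,-0.2,0.8,0]]}}

```text
t: 20.35
eef_pos: [481.5, -221.3, 218.5]
tcp_rot: [-3.141, 0.002, -0.154]
ft_force: [1.2, -0.9, -3.5]
opening: 0.702
grip_force: 30.0
```

Emit:
{"op": "carry_out", "data": {"series": [[0.4,-0.2,0,0],[0.4,-0.3,0,0],[0,0,0,0],[0,0,0,0],[0,0,0,0]]}}

```text
t: 20.85
eef_pos: [522.4, -246.9, 216.5]
tcp_rot: [-3.141, 0.001, -0.154]
ft_force: [-0.1, 0.1, -1.5]
opening: 0.708
grip_force: 30.0
```

Run:
```python
from h import *
np.set_printoptions(precision=2,suppress=True)
im,cal=snap('wrist','w4.png');s=env.state();print(s['t'],s['eef_pos'],s['tcp_rot'],s['ft_force'],s['opening'])
```

```text
20.9 [ 522.53 -246.93  216.74] [-3.14  0.   -0.15] [ 0.31 -0.76 -2.25] 0.7007095282100461
```

View pics/w4.png

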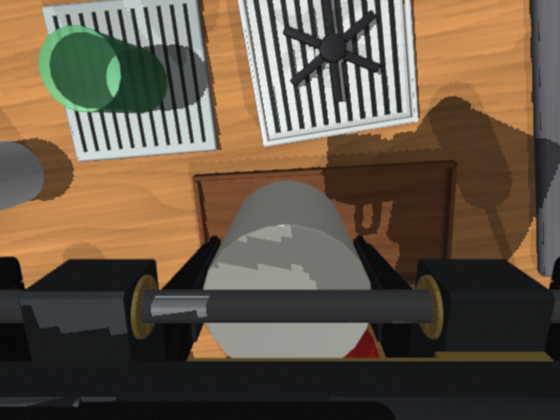

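The mug is held squarely and the glass stands on the board. Now to the star at about (642,-306).

Emit:
{"op": "carry_out", "data": {"series": [[0.6,-0.3,0,0],[0.6,-0.3,0,0],[0.6,-0.3,0,0],[0.6,-0.28,-0.3,0],[0,0,-0.5,0]]}}

```text
t: 21.4
eef_pos: [645.9, -307.8, 177.2]
tcp_rot: [3.14, -0.004, -0.154]
ft_force: [-1.3, 0.5, -3.8]
opening: 0.701
grip_force: 30.0
```

Emit:
{"op": "carry_out", "data": {"series": [[0,0,-0.5,0],[0,0,-0.5,0],[0,0,-0.4,0],[0,0,0,0],[0,0,0,0]]}}

```text
t: 21.9
eef_pos: [643.2, -306.4, 107.5]
tcp_rot: [3.142, 0.0, -0.154]
ft_force: [-0.1, 0.6, -1.9]
opening: 0.7
grip_force: 30.0
```

Emit:
{"op": "carry_out", "data": {"series": [[0,0,-0.06,0],[0,0,-0.06,0],[0,0,-0.06,0],[0,0,0,0],[0,0,0,0]]}}

```text
t: 22.4
eef_pos: [643.2, -306.5, 98.1]
tcp_rot: [3.141, -0.0, -0.155]
ft_force: [0.1, -0.1, -2.8]
opening: 0.701
grip_force: 30.0
```

Emit:
{"op": "carry_out", "data": {"series": [[0,0,-0.06,0],[0,0,-0.06,0],[0,0,-0.06,0],[0,0,0,0],[0,0,0,0]]}}

```text
t: 22.9
eef_pos: [643.6, -306.6, 89.5]
tcp_rot: [3.141, -0.001, -0.154]
ft_force: [0.8, 0.4, 2.7]
opening: 0.702
grip_force: 30.0
```

Emit:
{"op": "carry_out", "data": {"series": [[0,0,-0.06,0],[0,0,-0.06,0],[0,0,-0.02,0],[0,0,0,0],[0,0,0,0]]}}

```text
t: 23.4
eef_pos: [644.1, -306.7, 83.1]
tcp_rot: [3.141, -0.003, -0.155]
ft_force: [2.5, -1.1, 10.3]
opening: 0.7
grip_force: 30.0
```

Emit:
{"op": "carry_out", "data": {"series": [[0,0,-0.04,0],[0,0,0,0],[0,0,0,0],[0,0,0,0],[0,0,0,0]]}}

```text
t: 23.9
eef_pos: [644.7, -306.9, 82.9]
tcp_rot: [3.14, -0.005, -0.154]
ft_force: [1.2, 1.1, 20.4]
opening: 0.702
grip_force: 30.0
```

Emit:
{"op": "carry_out", "data": {"series": [[0,0,-0.01,0],[0,0,0,0],[0,0,0,0],[0,0,0,0],[0,0,0,0]]}}

```text
t: 24.4
eef_pos: [644.8, -307.0, 82.9]
tcp_rot: [3.14, -0.005, -0.155]
ft_force: [1.1, 2.5, 23.5]
opening: 0.701
grip_force: 30.0
```

Emit:
{"op": "carry_out", "data": {"series": [[0,0,0,0],[0,0,0,0],[0,0,0,0],[0,0,0,0],[0,0,0,0]]}}

```text
t: 24.9
eef_pos: [644.8, -306.9, 82.9]
tcp_rot: [3.14, -0.005, -0.154]
ft_force: [0.2, 2.7, 24.1]
opening: 0.699
grip_force: 30.0
```

Emit:
{"op": "carry_out", "data": {"series": [[0,0,0,0],[0,0,0,0],[0,0,0,0],[0,0,0,0],[0,0,0,0]]}}

```text
t: 25.4
eef_pos: [644.8, -306.9, 82.9]
tcp_rot: [3.14, -0.005, -0.154]
ft_force: [0.6, 2.3, 24.1]
opening: 0.7
grip_force: 30.0
```

Emit:
{"op": "carry_out", "data": {"series": [[0,0,0,0],[0,0,0,0],[0,0,0,0],[0,0,0,0],[0,0,0,0]]}}

```text
t: 25.9
eef_pos: [644.8, -307.0, 82.9]
tcp_rot: [3.14, -0.005, -0.155]
ft_force: [-0.5, 1.9, 23.9]
opening: 0.706
grip_force: 30.0
```

Emit:
{"op": "carry_out", "data": {"series": [[0,0,0,0],[0,0,0,0],[0,0,0,0],[0,0,0,0],[0,0,0,0]]}}

```text
t: 26.4
eef_pos: [644.9, -307.0, 82.9]
tcp_rot: [3.14, -0.005, -0.154]
ft_force: [0.9, 2.6, 23.8]
opening: 0.7
grip_force: 30.0
```

Emit:
{"op": "carry_out", "data": {"series": [[0,0,0,0],[0,0,0,0],[0,0,0,0],[0,0,0,0],[0,0,0,0]]}}

```text
t: 26.9
eef_pos: [644.8, -307.0, 82.9]
tcp_rot: [3.14, -0.005, -0.155]
ft_force: [0.5, 2.3, 23.0]
opening: 0.704
grip_force: 30.0
```

Emit:
{"op": "carry_out", "data": {"series": [[0,0,0.2,0],[0,0,0.6,0],[0,0,0.7,0],[0,0,0.7,0],[0,0,0.7,0]]}}

```text
t: 27.4
eef_pos: [642.4, -306.1, 224.6]
tcp_rot: [-3.141, 0.003, -0.154]
ft_force: [0.6, -0.5, -2.5]
opening: 0.703
grip_force: 30.0
```

Emit:
{"op": "carry_out", "data": {"series": [[-0.22,0.8,0.2,-0.35],[-0.22,0.8,0.2,-0.35],[-0.22,0.8,0.2,-0.35],[-0.22,0.8,0.2,-0.35],[-0.22,0.8,0.2,-0.35]]}}

```text
t: 27.9
eef_pos: [586.9, -104.9, 273.8]
tcp_rot: [3.141, 0.003, -0.339]
ft_force: [0.6, 0.1, -3.0]
opening: 0.705
grip_force: 30.0
```

Emit:
{"op": "carry_out", "data": {"series": [[-0.22,0.8,0.1,-0.35],[-0.22,0.8,0.1,-0.35],[-0.22,0.8,0.1,-0.35],[-0.22,0.8,0.1,-0.35],[-0.22,0.8,0.1,-0.35]]}}

```text
t: 28.4
eef_pos: [531.9, 94.9, 298.8]
tcp_rot: [3.14, 0.002, -0.523]
ft_force: [0.5, 0.2, -2.4]
opening: 0.705
grip_force: 30.0
```

Emit:
{"op": "carry_out", "data": {"series": [[-0.22,0.8,0.1,-0.35],[-0.22,0.8,0,-0.35],[-0.22,0.8,0,-0.35],[-0.22,0.8,0,-0.35],[-0.22,0.8,0,-0.3]]}}

```text
t: 28.9
eef_pos: [478.5, 291.3, 303.5]
tcp_rot: [-3.142, 0.006, -0.69]
ft_force: [0.4, -1.8, -2.9]
opening: 0.701
grip_force: 29.9
```

Emit:
{"op": "carry_out", "data": {"series": [[0,0,0,0],[0,0,0,0],[0,0,0,0],[0,0,0,0],[0,0,0,0]]}}

```text
t: 29.4
eef_pos: [480.2, 289.0, 304.4]
tcp_rot: [-3.14, 0.005, -0.694]
ft_force: [-0.1, 0.7, -3.2]
opening: 0.707
grip_force: 30.0
```

Run:
```python
from h import *
import json
np.set_printoptions(precision=2,suppress=True)
im,cal=snap('wrist','w5.png');s=env.state();print(s['t'],s['eef_pos'],s['tcp_rot'],s['ft_force'],s['opening'])
json.dump({k:np.array(v).tolist() for k,v in cal.items()},open('w5.json','w'))
for n in('tree_tip','tree_root','mug_tree'):
  print(n,[(np.round([x['position'][1]*560,x['position'][0]*420]),round(x['conf'],2)) for x in env.look_for('wrist',n)])
for n,p in(('tip',(509.3,345.9,206)),('post',(584,437,227)),('root',(584,437,175))):print(n,proj(cal,p))
```

```text
29.45 [480.15 289.13 304.47] [-3.14  0.   -0.69] [ 0.42 -0.51 -2.67] 0.7046601163958387
tree_tip [(array([ 95., 178.]), 0.71), (array([266.,  87.]), 0.49)]
tree_root [(array([ 90., 175.]), 0.85)]
mug_tree [(array([ 90., 179.]), 0.97), (array([287., 261.]), 0.63)]
tip [209.37 225.32]
post [ 42.02 235.37]
root [ 81.6  214.88]
```

View pics/w5.png

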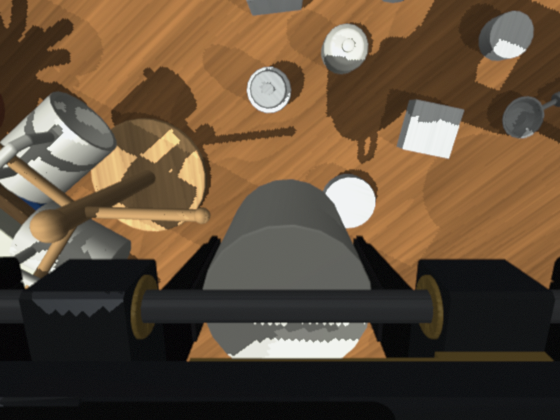

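The view shows the free arm from its post (top ball at (45,224)) to the tip ball at (204,216), with the mug held clear. The lids are at (350,201) large, (430,129) square and (507,35) small. I'll triangulate the tip and post.

Run:
```python
from h import *
import json
np.set_printoptions(precision=1,suppress=True)
W={k:np.array(v) for k,v in json.load(open('w5.json')).items()};S=env.calibration('scene');T=env.calibration('top')
cr=lambda f,x,y:None
for n,a,b,c in(('tip',(204,216),(373,260),(131,203)),('post',(45,224),(381,303),(87.5,167.5)),('baseC',(148,172),(369,380),(119,181))):
    p=tri((W,a),(S,b),(T,c));print(n,p,[ (proj(C,p)-q) for C,q in((W,a),(S,b),(T,c))])
    print('  WS',tri((W,a),(S,b)),'WT',tri((W,a),(T,c)),'W@z',atz(W,a,206),atz(W,a,222),atz(W,a,15))
```

```text
tip [512.2 345.7 200.3] [array([4.6, 4.2]), array([-0.2,  0.5]), array([-0.1, -1.9])]
  WS [515.7 346.3 203.4] WT [513.5 358.1 163.1] W@z [517.6 343.9 206. ] [518.8 337.8 222. ] [502.8 416.8  15. ]
post [587.3 437.2 214.7] [array([4.2, 2.8]), array([ 0.5, -0. ]), array([ 0.1, -1.8])]
  WS [590.  437.3 216.2] WT [587.1 437.5 214.6] W@z [592.6 444.5 206. ] [589.3 432.3 222. ] [631.5 589.4  15. ]
baseC [589.8 437.6   4.6] [array([1.4, 3. ]), array([-2.8,  0. ]), array([-0.9, -0.1])]
  WS [590.2 438.8   6.1] WT [593.7 440.8  -9.5] W@z [569.9 352.6 206. ] [568. 346. 222.] [592.5 431.8  15. ]
```

Run:
```python
from h import *
import json
np.set_printoptions(precision=1,suppress=True)
W={k:np.array(v) for k,v in json.load(open('w5.json')).items()};S=env.calibration('scene');T=env.calibration('top')
u=np.array([-.63,-.776]);n=np.array([.776,-.63])  # n: side on which our mug goes
for k,v in(('B',[(W,(55,145)),(S,(350,349)),(T,(102,148))]),('A',[(S,(410,353)),(T,(74,182))])):
    p=tri(*v);d=p[:2]-[589.5,436];print(k,p,'along arm',d@u,'side',d@n)
s=env.state();print(s['t'],s['eef_pos'])
```

```text
B [647.6 433.3 136.8] along arm -34.49962903828157 side 46.75462881959512
A [565.7 498.7 130.9] along arm -33.718180354497676 side -57.96601017333949
29.6 [480.  289.5 304.5]
```

Emit:
{"op": "carry_out", "data": {"series": [[0.52,0,0,0],[0.52,0,-0.2,0],[0,0,-0.4,0],[0,0,-0.4,0],[0,0,-0.4,0]]}}

```text
t: 30.1
eef_pos: [532.1, 289.6, 233.6]
tcp_rot: [-3.139, 0.005, -0.693]
ft_force: [0.6, 0.6, -2.4]
opening: 0.702
grip_force: 30.0
```

Emit:
{"op": "carry_out", "data": {"series": [[0,0,-0.4,0],[0,0,-0.19,0],[0,0,0,0],[0,0,0,0],[0,0,0,0]]}}

```text
t: 30.6
eef_pos: [532.3, 290.0, 206.1]
tcp_rot: [-3.138, 0.004, -0.693]
ft_force: [-0.6, 0.2, -2.2]
opening: 0.702
grip_force: 30.0
```

Run:
```python
from h import *
np.set_printoptions(precision=2,suppress=True)
s=env.state();print(s['t'],s['eef_pos'],s['tcp_rot'],s['ft_force'])
a,S=snap('scene');b,T=snap('top');w,W=snap('wrist')
A=cv2.resize(a[170:350,270:470],None,fx=1.9,fy=1.9,interpolation=3);B=cv2.resize(w[120:330,120:400],(400,300),interpolation=3)
cv2.imwrite('pics/hang1.png',np.hstack([cv2.resize(A,(380,300)),B])[:,:,::-1])
e=s['eef_pos'];y=s['tcp_rot'][2]+np.radians(90.1)+np.pi/2
l=np.array([e[0]+47.5*np.cos(y),e[1]+47.5*np.sin(y),e[2]+1.5]);u=np.array([-.63,-.776]);n=np.array([.776,-.63]);d=l[:2]-[589.5,436]
print('loop',l,'s',d@u,'lat',d@n,proj(S,l))
```

```text
30.6 [532.31 290.01 206.09] [-3.14  0.   -0.69] [-0.59  0.16 -2.23]
loop [495.7  320.27 207.59] s 148.8988429511212 lat 0.1154536736896028 [369.74 246.72]
```

View pics/hang1.png

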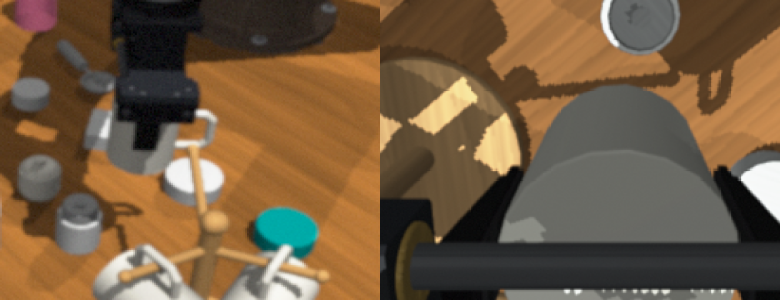

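The scene crop shows the tip ball (193,150) just in front of the handle opening (195,125), midway between the wall and the outer bar. I'll thread it along the arm.

Emit:
{"op": "carry_out", "data": {"series": [[0.126,0.155,-0.02,0],[0.126,0.155,0,0],[0.126,0.155,0,0],[0.126,0.155,0,0],[0,0,0,0]]}}

```text
t: 31.25
eef_pos: [557.8, 321.9, 203.6]
tcp_rot: [-3.139, 0.005, -0.692]
ft_force: [-0.0, -0.1, -2.5]
opening: 0.704
grip_force: 30.0
```

Emit:
{"op": "carry_out", "data": {"series": [[0.116,0.144,-0.055,0],[0.116,0.144,-0.055,0],[0.116,0.144,-0.055,0],[0.116,0.144,-0.055,0],[0,0,0,0]]}}

```text
t: 31.75
eef_pos: [582.4, 346.7, 192.0]
tcp_rot: [-3.137, 0.011, -0.685]
ft_force: [-0.3, 0.8, -3.0]
opening: 0.704
grip_force: 30.0
```

Run:
```python
from h import *
np.set_printoptions(precision=2,suppress=True)
s=env.state();print(s['t'],s['eef_pos'],s['tcp_rot'],s['ft_force'])
a,S=snap('scene')
cv2.imwrite('pics/hang2.png',cv2.resize(a[220:380,290:460],None,fx=3,fy=3,interpolation=3)[:,:,::-1])
```

```text
31.75 [582.43 346.7  192.04] [-3.14  0.01 -0.69] [-0.32  0.77 -2.98]
```

View pics/hang2.png

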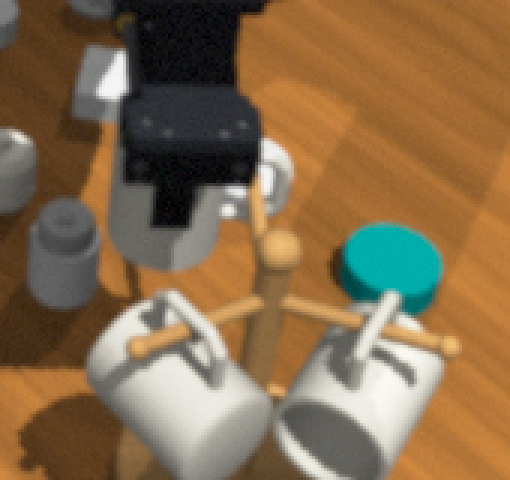

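Emit:
{"op": "carry_out", "data": {"series": [[0,0,0,0],[0,0,0,0],[0,0,0,0],[0,0,0,0],[0,0,0,0]]}}

```text
t: 32.3
eef_pos: [581.8, 346.1, 193.1]
tcp_rot: [-3.136, 0.01, -0.685]
ft_force: [-0.1, 1.0, -3.3]
opening: 0.706
grip_force: 30.0
```

Run:
```python
from h import *
np.set_printoptions(precision=3,suppress=True)
s=env.state();print(s['t'],s['eef_pos'],s['tcp_rot'],s['ft_force'],s['moment'],s['joints'])
e=s['eef_pos'];y=s['tcp_rot'][2]+np.radians(90.1)+np.pi/2
l=np.array([e[0]+47.5*np.cos(y),e[1]+47.5*np.sin(y),e[2]+1.5]);u=np.array([-.63,-.776]);n=np.array([.776,-.63]);d=l[:2]-[589.5,436]
print('loop',l,'s',d@u,'lat',d@n,'arm z',175+.27*(d@u))
```

```text
32.3 [581.808 346.136 193.084] [-3.136  0.01  -0.685] [-0.13   0.978 -3.292] [ 0.081  0.028 -0.002] [0.435 0.585 1.445 0.013 1.111 2.685]
loop [544.981 376.136 194.584] s 74.5015415232339 lat 3.167334329182474 arm z 195.11541621127316
```

Emit:
{"op": "carry_out", "data": {"series": [[0,-0.08,0,0.3],[0,0,-0.04,0.2],[0,0,-0.05,0],[0,0,-0.05,0],[0,0,0,0]]}}

```text
t: 32.8
eef_pos: [581.6, 342.2, 185.3]
tcp_rot: [-3.137, 0.011, -0.633]
ft_force: [0.3, 0.5, -2.7]
opening: 0.7
grip_force: 30.0
```

Run:
```python
from h import *
np.set_printoptions(precision=3,suppress=True)
s=env.state();print(s['t'],s['eef_pos'],s['tcp_rot'],s['ft_force'],s['moment'],s['joints'])
e=s['eef_pos'];y=s['tcp_rot'][2]+np.radians(90.1)+np.pi/2
l=np.array([e[0]+47.5*np.cos(y),e[1]+47.5*np.sin(y),e[2]+1.5]);u=np.array([-.63,-.776]);n=np.array([.776,-.63]);d=l[:2]-[589.5,436]
print('loop',l,'s',d@u,'lat',d@n,'arm z',175+.27*(d@u))
```

```text
32.8 [581.638 342.207 185.339] [-3.137  0.011 -0.633] [ 0.34   0.541 -2.652] [ 0.086  0.001 -0.008] [0.429 0.59  1.458 0.013 1.095 2.627]
loop [543.3   370.25  186.839] s 80.12775127312162 lat 5.57086426200451 arm z 196.63449284374283
```

Emit:
{"op": "carry_out", "data": {"series": [[0,0.05,0,0],[0,0.05,0,0],[0,0,-0.04,0],[0,0,-0.03,0],[0,0,0,0]]}}

```text
t: 33.3
eef_pos: [581.7, 347.1, 182.1]
tcp_rot: [-3.137, 0.011, -0.633]
ft_force: [-0.3, 1.5, -2.7]
opening: 0.703
grip_force: 30.0
```

Emit:
{"op": "carry_out", "data": {"series": [[0,0,-0.02,0],[0,0,-0.02,0],[0,0,0,0],[0,0,0,0],[0,0,0,0]]}}

```text
t: 33.8
eef_pos: [581.9, 347.2, 180.5]
tcp_rot: [-3.136, 0.01, -0.633]
ft_force: [0.7, -0.8, -2.5]
opening: 0.706
grip_force: 30.0
```

Emit:
{"op": "carry_out", "data": {"series": [[0,0,-0.03,0],[0,0,-0.03,0],[0,0,0,0],[0,0,0,0],[0,0,0,0]]}}

```text
t: 34.3
eef_pos: [582.1, 347.2, 177.6]
tcp_rot: [-3.136, 0.01, -0.633]
ft_force: [3.2, -0.1, 0.0]
opening: 0.702
grip_force: 30.0
```

Emit:
{"op": "carry_out", "data": {"series": [[0,0,-0.03,0],[0,0,0,0],[0,0,0,0],[0,0,0,0],[0,0,0,0]]}}

```text
t: 34.8
eef_pos: [581.9, 347.2, 176.0]
tcp_rot: [-3.136, 0.01, -0.633]
ft_force: [4.0, -0.4, 1.1]
opening: 0.704
grip_force: 30.0
```

Emit:
{"op": "carry_out", "data": {"series": [[0,0,0,0],[0,0,0,0],[0,0,0,0],[0,0,0,0],[0,0,0,0]], "fingers": -1}}

```text
t: 35.3
eef_pos: [581.7, 347.2, 175.9]
tcp_rot: [-3.137, 0.011, -0.633]
ft_force: [-0.3, -0.7, -0.3]
opening: 0.996
grip_force: 0.0
```

Emit:
{"op": "carry_out", "data": {"series": [[0,0,0,0],[0,0,0,0],[0,0,0,0],[0,0,0,0],[0,0,0,0]]}}

```text
t: 35.8
eef_pos: [581.8, 347.2, 175.9]
tcp_rot: [-3.137, 0.01, -0.633]
ft_force: [-0.5, 0.2, 0.1]
opening: 1.0
grip_force: 0.0
```

Run:
```python
from h import *
s=env.state();print(s['t'],s['eef_pos'],s['ft_force'])
a,S=snap('scene')
cv2.imwrite('pics/hang3.png',cv2.resize(a[220:380,290:460],None,fx=3,fy=3,interpolation=3)[:,:,::-1])
```

```text
35.8 [581.84748091 347.15589058 175.91414207] [-0.4519191   0.23317484  0.0700453 ]
```

View pics/hang3.png

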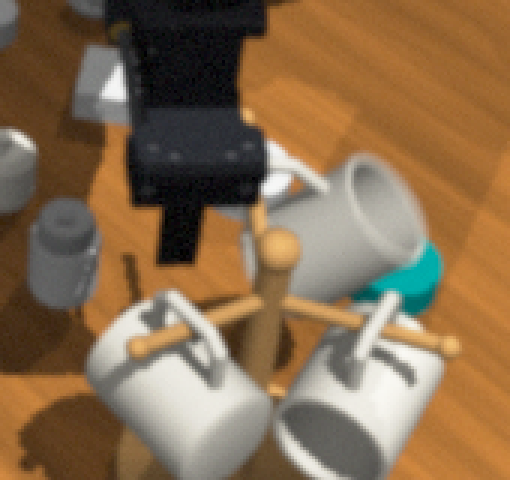

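The mug hangs on the free arm (crop 330,235) with the arm through its handle. I'll retract and look at the lids and caddies.

Emit:
{"op": "carry_out", "data": {"series": [[0,0,0.3,0],[0,0,0.6,0],[0,0,0.7,0],[0,0,0.7,0],[0,0,0.7,0]]}}

```text
t: 36.35
eef_pos: [581.7, 347.1, 327.4]
tcp_rot: [-3.136, 0.01, -0.633]
ft_force: [0.7, -0.9, -0.2]
opening: 1.003
grip_force: 0.0
```

Emit:
{"op": "carry_out", "data": {"series": [[-0.3,-0.6,0,0.6],[-0.3,-0.6,0,0.6],[-0.3,-0.6,0,0.6],[-0.3,-0.6,0,0.6],[-0.3,-0.6,0,0.6]]}}

```text
t: 36.85
eef_pos: [506.0, 196.1, 326.0]
tcp_rot: [-3.136, 0.01, -0.316]
ft_force: [0.1, -0.6, 0.5]
opening: 1.001
grip_force: 0.0
```

Emit:
{"op": "carry_out", "data": {"series": [[-0.3,-0.6,0.3,0.6],[-0.3,-0.6,0.3,0.6],[-0.3,-0.6,0.3,0.6],[-0.3,-0.6,0.2,0.6],[0,0,0,0.6]]}}

```text
t: 37.35
eef_pos: [445.8, 75.0, 382.8]
tcp_rot: [-3.137, 0.007, -0.004]
ft_force: [0.2, 0.1, -0.4]
opening: 1.003
grip_force: 0.0
```

Emit:
{"op": "carry_out", "data": {"series": [[0,0,0,0],[0,0,0,0],[0,0,0,0],[0,0,0,0],[0,0,0,0]]}}

```text
t: 37.85
eef_pos: [446.9, 77.5, 380.6]
tcp_rot: [-3.136, 0.011, -0.004]
ft_force: [-0.6, 0.8, -0.8]
opening: 1.002
grip_force: 0.0
```

Run:
```python
from h import *
np.set_printoptions(precision=2,suppress=True)
im,cal=snap('wrist','w6.png');s=env.state();print(s['t'],s['eef_pos'],s['tcp_rot'])
for n,z in(('lid_large',26),('lid_small',26),('lid_square',26),('caddy_large',91),('caddy_small',67),('caddy_square',83),('sugar_pot',62)):
  for x in env.look_for('wrist',n)[:2]:
    px=(x['position'][1]*560,x['position'][0]*420);print(n,np.round(px),round(x['conf'],2),atz(cal,px,z))
```

```text
37.9 [446.9   77.45 380.72] [-3.14  0.01 -0.  ]
lid_large [ 89. 199.] 0.87 [389.65 378.28  26.  ]
lid_large [174. 192.] 0.84 [400.11 248.97  26.  ]
lid_small [341. 165.] 0.68 [438.93  -0.41  26.  ]
lid_small [535.  39.] 0.22 [ 608.64 -252.96   26.  ]
lid_square [260. 182.] 0.56 [414.38 119.27  26.  ]
caddy_large [312.  63.] 0.72 [572.09  48.03  91.  ]
caddy_small [162.  71.] 0.8 [566.26 237.1   67.  ]
caddy_small [54. 51.] 0.19 [590.81 369.65  67.  ]
caddy_square [223.  12.] 0.82 [629.82 153.31  83.  ]
caddy_square [54. 50.] 0.26 [589.13 359.33  83.  ]
```

View pics/w6.png

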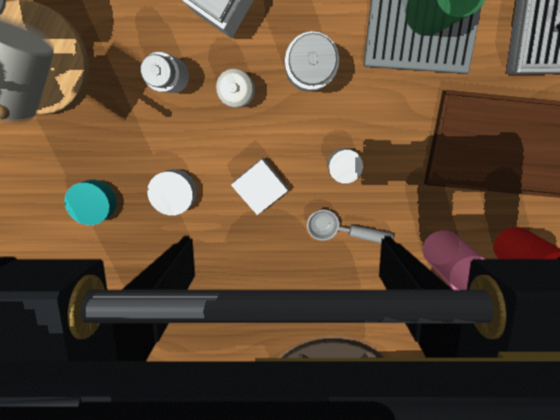

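The view shows the lids at px: large (172,193), square (259,186), small (346,167), with the turquoise decoy at (90,203). The caddies are large (313,60), small (163,72) and square (222,8, cut off). The sugar pot is at (236,88). I'll fit silhouettes.

```bash
cat >> h.py <<'E'
ALL=[0,1,2,3]
def square(im,cal,px,z):
    m=blob(im,px,mode='white').astype(np.uint8)
    c,_=cv2.findContours(m,cv2.RETR_EXTERNAL,cv2.CHAIN_APPROX_NONE);c=max(c,key=cv2.contourArea)
    g=np.array([atz(cal,p[0],z)[:2] for p in c],np.float32);return cv2.minAreaRect(g)
def sil(im,cal,px,zs,rs,x0,mode='white',idx=ALL,tol=40):
    m=blob(im,px,tol,mode).astype(np.uint8);m=cv2.morphologyEx(m,cv2.MORPH_OPEN,np.ones((3,3),np.uint8));b=bbox(m);x,e,r=fitcyl([(cal,b,idx)],zs,rs,x0);return x,b,r
E
python3 - <<'E'
from h import *
np.set_printoptions(precision=1,suppress=True)
im,cal=snap('wrist')
print('lidL',*sil(im,cal,(172,193),[0,26],[34,34],(395,253)))
print('lidS',*sil(im,cal,(346,167),[0,26],[25,25],(436,-5)))
print('lidQ',square(im,cal,(259,186),26))
print('cadL',*sil(im,cal,(313,60),[0,74,91],[34,34,27.5],(575,48),'grey',tol=70))
print('cadS',*sil(im,cal,(163,72),[0,50,67],[25,25,18.5],(566,240),'grey',tol=70))
print('sugar',*sil(im,cal,(236,88),[0,50],[25,25],(545,149),'white',tol=70))
for n,z in(('lidL',26),):pass
T=env.calibration('top');S=env.calibration('scene')
W=cal
for n,a,b,c in(('lidL',(172,192),(372,275),(185,257)),('cadL',(313,59),(253,234),(268,182))):
    print(n,'tri',tri((W,a),(S,b)),tri((W,a),(S,b),(T,c)))
print(env.state()['eef_pos'])
E
```

```text
lidL [395.1 259. ] [146.5 192.5 170.5 215.5] [-1.8  1.8 -0.9  1. ]
lidS [435.3  -5.1] [327.5 358.5 149.5 183.5] [-2.4  2.3 -0.8  0.9]
lidQ ((406.34649658203125, 121.00901794433594), (61.970333099365234, 60.82529830932617), 38.93978500366211)
cadL [577.9  48.1] [283.5 338.5  30.5  90.5] [ 0.  -0.  -0.6  0.7]
cadS [567.5 245.9] [139.5 188.5  51.5  92.5] [ 0.2 -0.2 -0.4  0.4]
sugar [546.8 151.7] [215.5 250.5  68.5 106.5] [-2.9  3.3 -0.7  0.9]
lidL tri [395.9 254.7  22.3] [394.7 255.5  21.6]
cadL tri [575.9  47.6  94.9] [575.   47.4  94.1]
[446.8  77.2 380.9]
```

Run:
```python
from h import *
np.set_printoptions(precision=1,suppress=True)
im,cal=snap('wrist')
print('lidL',*sil(im,cal,(172,193),[0,26],[34,34],(395,253),'grey',tol=80))
print('lidLtop',*sil(im,cal,(172,193),[26],[34],(395,253)))
print('lidS',*sil(im,cal,(346,167),[0,26],[25,25],(436,-5),'grey',tol=80))
print('lidStop',*sil(im,cal,(346,167),[26],[25],(436,-5)))
T,tc=snap('top');S,sc=snap('scene')
print('top lidL',*sil(T,tc,(185,257),[26],[34],(395,253)))
print('top lidS',*sil(T,tc,(290,241),[26],[25],(436,-5)))
print('top lidQ now',[ (np.round([x['position'][1]*560,x['position'][0]*420]),x['conf']) for x in env.look_for('top','lid_square')],square(T,tc,(235,243),26))
```

```text
lidL [396.7 256.5] [146.5 195.5 168.5 215.5] [-0.3  0.3  0.1 -0.1]
lidLtop [397.5 255.5] [146.5 192.5 170.5 215.5] [ 0.4 -0.4  0.5 -0.6]
lidS [436.8  -7.4] [326.5 362.5 147.5 183.5] [ 0.1 -0.1  0.1 -0.1]
lidStop [436.8  -3.8] [327.5 358.5 149.5 183.5] [-1.5  1.5  0.2 -0.1]
top lidL [393.  275.1] [171.5 183.5 244.5 269.5] [-7.5  7.6 -1.1  1. ]
top lidS [420.  -19.6] [291.5 297.5 242.5 250.5] [-6.8  6.9 -5.9  5.8]
top lidQ now [(array([239., 255.]), 0.65)] ((401.41448974609375, 120.71540069580078), (60.522010803222656, 60.433258056640625), 39.006744384765625)
```

The square lid has been knocked about 22 mm towards −x, to (406,121), so I'll re-measure it when its turn comes. Large lid first: lid (396.7,256.3), caddy (577.9,48.1).

Emit:
{"op": "carry_out", "data": {"series": [[-0.2,0.72,-0.6,0],[-0.2,0.72,-0.6,0],[-0.2,0.71,-0.6,0],[-0.2,0.71,-0.6,0],[-0.2,0.71,-0.6,0]]}}

```text
t: 39.0
eef_pos: [396.2, 257.0, 230.0]
tcp_rot: [-3.136, 0.01, -0.005]
ft_force: [0.7, -0.4, -0.1]
opening: 0.996
grip_force: 0.0
```

Emit:
{"op": "carry_out", "data": {"series": [[0,0,-0.8,0],[0,0,-0.8,0],[0,0,-0.8,0],[0,0,-0.8,0],[0,0,-0.5,0]]}}

```text
t: 39.5
eef_pos: [396.2, 255.4, 43.6]
tcp_rot: [-3.137, 0.012, -0.005]
ft_force: [0.8, 0.1, 0.3]
opening: 1.0
grip_force: 0.0
```

Emit:
{"op": "carry_out", "data": {"series": [[0,0,-0.3,0],[0,0,-0.1,0],[0,0,0,0],[0,0,0,0],[0,0,0,0]]}}

```text
t: 40.0
eef_pos: [397.3, 255.9, 26.8]
tcp_rot: [-3.136, 0.009, -0.005]
ft_force: [-0.8, -0.2, -0.6]
opening: 1.0
grip_force: 0.0
```

Emit:
{"op": "carry_out", "data": {"series": [[0,0,-0.2,0],[0,0,-0.2,0],[0,0,-0.04,0],[0,0,0,0],[0,0,0,0]]}}

```text
t: 40.5
eef_pos: [396.8, 255.7, 3.8]
tcp_rot: [-3.137, 0.011, -0.005]
ft_force: [-0.2, -0.2, 0.7]
opening: 0.997
grip_force: 0.0
```

Emit:
{"op": "carry_out", "data": {"series": [[0,0,0,0],[0,0,0,0],[0,0,0,0],[0,0,0,0],[0,0,0,0]], "fingers": 1}}

```text
t: 41.0
eef_pos: [396.9, 255.7, 4.0]
tcp_rot: [-3.136, 0.01, -0.005]
ft_force: [0.3, -0.4, 1.4]
opening: 0.705
grip_force: 29.9
```

Emit:
{"op": "carry_out", "data": {"series": [[0,0,0.3,0],[0,0,0.7,0],[0,0,0.8,0],[0.3,-0.4,0.6,0],[0.4,-0.5,0.4,0]]}}

```text
t: 41.5
eef_pos: [432.0, 210.8, 146.2]
tcp_rot: [-3.136, 0.008, -0.002]
ft_force: [0.4, 0.7, -1.6]
opening: 0.708
grip_force: 29.9
```

Emit:
{"op": "carry_out", "data": {"series": [[0.3,-0.65,0.2,0],[0.3,-0.65,0.2,0],[0.3,-0.65,0.2,0],[0.3,-0.65,0.2,0],[0.16,-0.65,0.2,0]]}}

```text
t: 42.0
eef_pos: [500.5, 46.7, 194.3]
tcp_rot: [-3.136, 0.01, -0.005]
ft_force: [0.1, 0.8, -0.5]
opening: 0.707
grip_force: 29.9
```

Emit:
{"op": "carry_out", "data": {"series": [[0,0,0,0],[0,0,0,0],[0,0,0,0],[0,0,0,0],[0,0,0,0]]}}

```text
t: 42.5
eef_pos: [499.5, 49.0, 193.7]
tcp_rot: [-3.136, 0.011, -0.003]
ft_force: [0.1, -0.3, 0.2]
opening: 0.709
grip_force: 29.9
```

Run:
```python
from h import *
np.set_printoptions(precision=1,suppress=True)
im,cal=snap('wrist','w7.png');s=env.state();print(s['t'],s['eef_pos'],s['opening'])
p=proj(cal,(577.9,48.1,80));print(p)
print('cadL',*sil(im,cal,p,[0,74,91],[34,34,27.5],(575,48),'grey',tol=70))
b=sil(im,cal,(288,225),[s['eef_pos'][2]+22],[34],s['eef_pos'][:2],'white',idx=[0,1,2]);print('held',*b)
```

```text
42.55 [499.6  48.8 193.8] 0.70696726810111
[288.2 103.3]
cadL [577.4  47.5] [245.5 332.5  57.5 147.5] [-0.4  0.4 -0.7  0.8]Traceback (most recent call last):
  File "<stdin>", line 6, in <module>
  File "h.py", line 54, in sil
    m=blob(im,px,tol,mode).astype(np.uint8);m=cv2.morphologyEx(m,cv2.MORPH_OPEN,np.ones((3,3),np.uint8));b=bbox(m);x,e,r=fitcyl([(cal,b,idx)],zs,rs,x0);return x,b,r
                                                                                                           ~~~~^^^
  File "h.py", line 33, in bbox
    ys,xs=np.where(m);return np.array([xs.min()-.5,xs.max()+.5,ys.min()-.5,ys.max()+.5])
                                       ~~~~~~^^
    return umr_minimum(a, axis, None, out, keepdims, initial, where)
ValueError: zero-size array to reduction operation minimum which has no identity
```

View pics/w7.png

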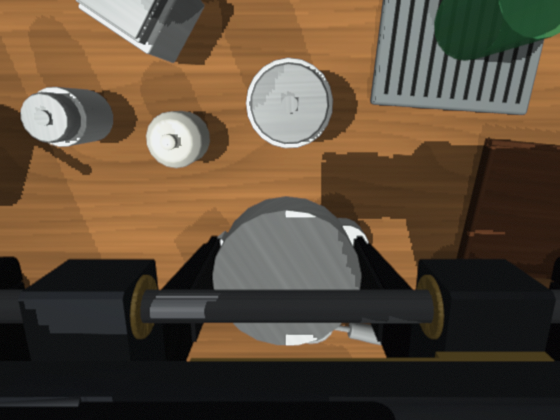

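Emit:
{"op": "carry_out", "data": {"series": [[0.5,-0.03,0,0],[0.5,0,0,0],[0.56,0,-0.4,0],[0,0,-0.6,0],[0,0,-0.6,0]]}}

```text
t: 43.05
eef_pos: [578.3, 47.1, 112.7]
tcp_rot: [-3.136, 0.01, -0.004]
ft_force: [0.1, 0.2, 0.1]
opening: 0.702
grip_force: 29.9
```

Emit:
{"op": "carry_out", "data": {"series": [[0,0,-0.28,0],[0,0,0,0],[0,0,0,0],[0,0,-0.06,0],[0,0,-0.06,0]]}}

```text
t: 43.55
eef_pos: [578.3, 46.8, 94.8]
tcp_rot: [-3.137, 0.009, -0.004]
ft_force: [0.3, -0.4, -0.8]
opening: 0.703
grip_force: 29.9
```

Emit:
{"op": "carry_out", "data": {"series": [[0,0,-0.06,0],[0,0,-0.06,0],[0,0,-0.06,0],[0,0,0,0],[0,0,0,0]]}}

```text
t: 44.05
eef_pos: [577.9, 46.7, 84.8]
tcp_rot: [-3.136, 0.011, -0.005]
ft_force: [0.6, 0.4, 0.4]
opening: 0.703
grip_force: 29.9
```

Emit:
{"op": "carry_out", "data": {"series": [[0,0,-0.06,0],[0,0,-0.06,0],[0,0,-0.02,0],[0,0,0,0],[0,0,0,0]]}}

```text
t: 44.55
eef_pos: [577.8, 46.7, 78.1]
tcp_rot: [-3.137, 0.01, -0.005]
ft_force: [-1.2, -0.2, 4.1]
opening: 0.71
grip_force: 29.9
```

Emit:
{"op": "carry_out", "data": {"series": [[0,0,-0.02,0],[0,0,0,0],[0,0,0,0],[0,0,0,0],[0,0,0,0]]}}

```text
t: 45.05
eef_pos: [577.9, 46.7, 78.0]
tcp_rot: [-3.137, 0.01, -0.005]
ft_force: [-4.9, -0.2, 14.5]
opening: 0.706
grip_force: 29.8
```

Emit:
{"op": "carry_out", "data": {"series": [[0,0,0,0],[0,0,0,0],[0,0,0,0],[0,0,0,0],[0,0,0,0]], "fingers": -1}}

```text
t: 45.55
eef_pos: [577.8, 46.7, 76.7]
tcp_rot: [-3.136, 0.011, -0.005]
ft_force: [-0.0, 0.5, -0.8]
opening: 0.992
grip_force: 0.0
```

Emit:
{"op": "carry_out", "data": {"series": [[0,0,0.3,0],[0,0,0.7,0],[0,0,0.8,0],[-0.4,0.1,0.8,0],[-0.5,0.1,0.8,0]]}}

```text
t: 46.05
eef_pos: [532.5, 56.7, 248.1]
tcp_rot: [-3.136, 0.011, -0.005]
ft_force: [0.1, 0.9, 0.0]
opening: 0.999
grip_force: 0.0
```

Emit:
{"op": "carry_out", "data": {"series": [[-0.6,0.1,0.8,0],[-0.6,0.1,0.4,0],[-0.5,0.1,0,0],[0,0,0,0],[0,0,0,0]]}}

```text
t: 46.55
eef_pos: [448.2, 71.7, 307.0]
tcp_rot: [-3.137, 0.009, -0.004]
ft_force: [-0.3, -0.6, -1.1]
opening: 0.997
grip_force: 0.0
```

Emit:
{"op": "carry_out", "data": {"series": [[0,0,0,0],[0,0,0,0],[0,0,0,0],[0,0,0,0],[0,0,0,0]]}}

```text
t: 47.05
eef_pos: [448.1, 71.6, 306.5]
tcp_rot: [-3.136, 0.011, -0.005]
ft_force: [0.1, -0.3, -0.6]
opening: 0.999
grip_force: 0.0
```

Run:
```python
from h import *
np.set_printoptions(precision=1,suppress=True)
im,cal=snap('wrist','w8.png');s=env.state();print(s['t'],s['eef_pos'],s['opening'])
for n,z in(('lid_small',26),('lid_square',26),('caddy_small',67),('caddy_square',83)):
  for x in env.look_for('wrist',n)[:2]:
    px=(x['position'][1]*560,x['position'][0]*420);print(n,np.round(px),round(x['conf'],2),atz(cal,px,z))
p=proj(cal,(436.8,-7,26));print('lidS',p,*sil(im,cal,p,[0,26],[25,25],(436,-5),'grey',tol=80))
p=proj(cal,(406,121,26));print('lidQ',p,square(im,cal,p,26))
p=proj(cal,(567,246,60));print('cadS',p,*sil(im,cal,p,[0,50,67],[25,25,18.5],(566,240),'grey',tol=70))
```

```text
47.1 [448.1  71.6 306.6] 1.000764519396519
lid_small [347. 173.] 0.69 [442.4  -3.8  26. ]
caddy_small [136.  67.] 0.62 [565.2 233.4  67. ]
caddy_square [208.  10.] 0.8 [615.6 149.9  83. ]
lidS [349.7 177.2] [437.5  -7.5] [328.5 369.5 154.5 195.5] [-0.3  0.3 -0.2  0.2]
lidQ [249.9 201. ] ((406.3121337890625, 121.10932922363281), (61.90884780883789, 60.756919860839844), 38.849796295166016)
cadS [126.9  66.2] [567.5 245.6] [107.5 167.5  42.5  91.5] [-0.5  0.6 -0.3  0.3]
```

Emit:
{"op": "carry_out", "data": {"series": [[-0.11,-0.5,-0.6,0],[-0.11,-0.5,-0.6,0],[0,-0.58,-0.6,0],[0,0,-0.7,0],[0,0,-0.7,0]]}}

```text
t: 47.8
eef_pos: [437.1, -8.1, 145.8]
tcp_rot: [-3.137, 0.009, -0.006]
ft_force: [0.9, 0.4, -0.8]
opening: 1.0
grip_force: 0.0
```

Emit:
{"op": "carry_out", "data": {"series": [[0,0,-0.7,0],[0,0,-0.7,0],[0,0,-0.6,0],[0,0,-0.4,0],[0,0,0,0]]}}

```text
t: 48.3
eef_pos: [436.1, -7.2, 24.9]
tcp_rot: [-3.136, 0.014, -0.005]
ft_force: [0.9, -0.1, 0.5]
opening: 0.999
grip_force: 0.0
```

Emit:
{"op": "carry_out", "data": {"series": [[0,0,0,0],[0,0,0,0],[0,0,0,0],[0,0,0,0],[0,0,0,0]]}}

```text
t: 48.8
eef_pos: [437.2, -7.4, 27.2]
tcp_rot: [-3.137, 0.009, -0.005]
ft_force: [-0.6, -0.5, -0.3]
opening: 1.0
grip_force: 0.0
```

Down 23 mm, grip, lift and carry towards the small caddy.

Emit:
{"op": "carry_out", "data": {"series": [[0,0,-0.2,0],[0,0,-0.2,0],[0,0,-0.06,0],[0,0,0,0],[0,0,0,0]]}}

```text
t: 49.3
eef_pos: [436.9, -7.3, 3.5]
tcp_rot: [-3.136, 0.011, -0.005]
ft_force: [0.1, 0.8, 0.4]
opening: 1.002
grip_force: 0.0
```

Emit:
{"op": "carry_out", "data": {"series": [[0,0,0,0],[0,0,0,0],[0,0,0,0],[0,0,0,0],[0,0,0,0]], "fingers": 1}}

```text
t: 49.8
eef_pos: [437.0, -7.4, 3.8]
tcp_rot: [-3.137, 0.01, -0.005]
ft_force: [-0.2, 0.1, 0.6]
opening: 0.634
grip_force: 0.0
```

Emit:
{"op": "carry_out", "data": {"series": [[0,0,0,0],[0,0,0.3,0],[0,0,0.8,0],[0,0,0.8,0],[0,0.3,0.8,0]]}}

```text
t: 50.3
eef_pos: [436.7, 7.1, 140.2]
tcp_rot: [-3.137, 0.011, -0.006]
ft_force: [0.6, 0.3, -1.8]
opening: 0.514
grip_force: 29.9
```

Emit:
{"op": "carry_out", "data": {"series": [[0.12,0.7,0.4,0],[0.12,0.7,0,0],[0.12,0.7,0,0],[0.12,0.7,0,0],[0.12,0.7,0,0]]}}

```text
t: 50.8
eef_pos: [466.9, 184.1, 158.8]
tcp_rot: [-3.136, 0.01, -0.005]
ft_force: [0.0, -0.6, -0.4]
opening: 0.515
grip_force: 29.9
```

Emit:
{"op": "carry_out", "data": {"series": [[0.12,0.7,0,0],[0.12,0.56,0,0],[0,0,0,0],[0,0,0,0],[0,0,0,0]]}}

```text
t: 51.3
eef_pos: [478.7, 244.9, 158.6]
tcp_rot: [-3.137, 0.011, -0.005]
ft_force: [0.4, -0.3, -0.3]
opening: 0.514
grip_force: 29.9
```

Run:
```python
from h import *
np.set_printoptions(precision=1,suppress=True)
im,cal=snap('wrist','w9.png');s=env.state();print(s['t'],s['eef_pos'],s['opening'])
p=proj(cal,(567,246,60));print('cadS',p,*sil(im,cal,p,[0,50,67],[25,25,18.5],(566,240),'grey',tol=70))
```

```text
51.35 [478.8 244.8 158.7] 0.5138145011738695
cadS [285.1  88.6] [567.5 245.5] [252.5 319.5  52.5 122.5] [-0.5  0.5 -0.7  0.8]
```

Run:
```python
from h import *
np.set_printoptions(precision=1,suppress=True)
im,cal=snap('wrist');e=env.state()['eef_pos']
for dz in(22,12):
    print(dz,hullbb(cal,ring(e[0],e[1],e[2]+dz,25)),hullbb(cal,ring(e[0],e[1],e[2]+dz-26,25)))
hsv=cv2.cvtColor(im,cv2.COLOR_RGB2HSV)
print('col 287 rows 180-262 S,V'); print([(r,int(hsv[r,287,1]),int(hsv[r,287,2])) for r in range(190,286,3)])
print('row 262'); print([(c,int(hsv[275,c,1]),int(hsv[275,c,2])) for c in range(210,370,4)])
```

```text
22 [231.3 342.4 229.7 330.5] [239.  335.1 212.4 301.3]
12 [234.5 339.3 222.4 318.3] [241.5 332.8 207.  292. ]
col 287 rows 180-262 S,V
[(190, 151, 186), (193, 151, 192), (196, 152, 188), (199, 150, 192), (202, 152, 198), (205, 152, 195), (208, 153, 180), (211, 117, 150), (214, 5, 93), (217, 5, 94), (220, 3, 94), (223, 5, 94), (226, 6, 91), (229, 8, 136), (232, 6, 135), (235, 6, 134), (238, 6, 137), (241, 6, 139), (244, 7, 139), (247, 6, 138), (250, 7, 137), (253, 7, 140), (256, 7, 140), (259, 7, 137), (262, 6, 137), (265, 7, 138), (268, 7, 138), (271, 6, 136), (274, 7, 138), (277, 7, 137), (280, 7, 140), (283, 6, 137)]
row 262
[(210, 26, 10), (214, 77, 10), (218, 43, 12), (222, 13, 19), (226, 30, 17), (230, 17, 15), (234, 6, 123), (238, 6, 137), (242, 4, 137), (246, 6, 136), (250, 6, 135), (254, 6, 136), (258, 6, 137), (262, 4, 135), (266, 4, 135), (270, 6, 135), (274, 4, 138), (278, 6, 137), (282, 6, 135), (286, 6, 137), (290, 7, 137), (294, 6, 139), (298, 6, 138), (302, 6, 137), (306, 6, 139), (310, 6, 138), (314, 8, 136), (318, 6, 139), (322, 6, 139), (326, 7, 140), (330, 7, 141), (334, 4, 128), (338, 7, 105), (342, 0, 11), (346, 20, 13), (350, 51, 20), (354, 26, 10), (358, 43, 12), (362, 23, 11), (366, 93, 11)]
```

Emit:
{"op": "carry_out", "data": {"series": [[0.6,0.01,0,0],[0.6,0,0,0],[0.57,0,-0.3,0],[0,0,-0.6,0],[0,0,-0.6,0]]}}

```text
t: 51.9
eef_pos: [568.3, 245.1, 83.0]
tcp_rot: [-3.136, 0.009, -0.006]
ft_force: [-0.1, 0.4, -1.1]
opening: 0.516
grip_force: 29.9
```

Emit:
{"op": "carry_out", "data": {"series": [[0,0,-0.08,0],[0,0,0,0],[0,0,-0.06,0],[0,0,-0.06,0],[0,0,-0.06,0]]}}

```text
t: 52.4
eef_pos: [567.8, 246.3, 71.6]
tcp_rot: [-3.136, 0.009, -0.005]
ft_force: [-0.8, 0.2, -0.9]
opening: 0.513
grip_force: 29.9
```

Emit:
{"op": "carry_out", "data": {"series": [[0,0,-0.06,0],[0,0,-0.06,0],[0,0,-0.06,0],[0,0,0,0],[0,0,0,0]]}}

```text
t: 52.9
eef_pos: [567.5, 246.2, 61.6]
tcp_rot: [-3.136, 0.011, -0.005]
ft_force: [0.5, -1.1, -1.5]
opening: 0.516
grip_force: 29.9
```

Emit:
{"op": "carry_out", "data": {"series": [[0,0,-0.06,0],[0,0,-0.04,0],[0,0,-0.02,0],[0,0,0,0],[0,0,0,0]]}}

```text
t: 53.4
eef_pos: [567.7, 246.3, 56.5]
tcp_rot: [-3.136, 0.009, -0.005]
ft_force: [-1.5, -0.2, 8.7]
opening: 0.512
grip_force: 30.0
```

Emit:
{"op": "carry_out", "data": {"series": [[0,0,-0.02,0],[0,0,0,0],[0,0,0,0],[0,0,0,0],[0,0,0,0]]}}

```text
t: 53.9
eef_pos: [567.9, 246.4, 56.4]
tcp_rot: [-3.136, 0.009, -0.005]
ft_force: [-3.8, -1.2, 17.1]
opening: 0.516
grip_force: 30.0
```

Emit:
{"op": "carry_out", "data": {"series": [[0,0,0,0],[0,0,0,0],[0,0,0,0],[0,0,0,0],[0,0,0,0]], "fingers": -1}}

```text
t: 54.4
eef_pos: [567.5, 246.1, 54.5]
tcp_rot: [-3.137, 0.011, -0.005]
ft_force: [0.4, 0.1, -0.7]
opening: 0.876
grip_force: 0.0
```

Emit:
{"op": "carry_out", "data": {"series": [[0,0,0,0],[0,0,0.5,0],[0,0,0.8,0],[0,0,0.8,0],[0,0,0.8,0]]}}

```text
t: 54.9
eef_pos: [567.3, 246.1, 201.2]
tcp_rot: [-3.137, 0.011, -0.005]
ft_force: [0.9, 0.2, 0.4]
opening: 1.004
grip_force: 0.0
```

Emit:
{"op": "carry_out", "data": {"series": [[-0.1,-0.5,0.8,0],[-0.1,-0.5,0.6,0],[-0.1,-0.5,0,0],[0,0,0,0],[0,0,0,0]]}}

```text
t: 55.4
eef_pos: [552.5, 171.0, 269.7]
tcp_rot: [-3.136, 0.01, -0.006]
ft_force: [0.2, -0.3, -0.5]
opening: 1.0
grip_force: 0.0
```

Run:
```python
from h import *
np.set_printoptions(precision=1,suppress=True)
im,cal=snap('wrist','w10.png');s=env.state();print(s['t'],s['eef_pos'],s['tcp_rot'])
for n,z in(('caddy_square',83),('lid_square',26)):
  for x in env.look_for('wrist',n)[:2]:
    px=(x['position'][1]*560,x['position'][0]*420);print(n,np.round(px),round(x['conf'],2),atz(cal,px,z))
p=proj(cal,(651,165,80));print(p)
m=blob(im,p,70,'grey');print(bbox(m),m.sum())
p=proj(cal,(567,246,76));m=blob(im,p,70,'grey');print('small',p,*sil(im,cal,p,[0,76],[25,25],(567,246),'grey',tol=70))
x,y=map(int,proj(cal,(651,165,60)));x0=max(0,x-100);y0=max(0,y-75)
cv2.imwrite('pics/sq.png',cv2.resize(im[y0:y0+150,x0:x0+200],None,fx=4,fy=4,interpolation=3)[:,:,::-1]);print(x0,y0)
```

```text
55.45 [552.5 171.5 269.3] [-3.1  0.  -0. ]
caddy_square [ 57. 124.] 0.54 [612.7 395.   83. ]
caddy_square [237. 149.] 0.22 [588.7 221.4  83. ]
lid_square [325. 276.] 0.91 [421.7 125.2  26. ]
[294.1  81.6]
[251.5 335.5  31.5 119.5] 4004
small [214.6 169.3] [567.1 247.4] [188.5 246.5 138.5 192.5] [ 0.2 -0.3 -0.6  0.5]
193 7
```

View pics/sq.png

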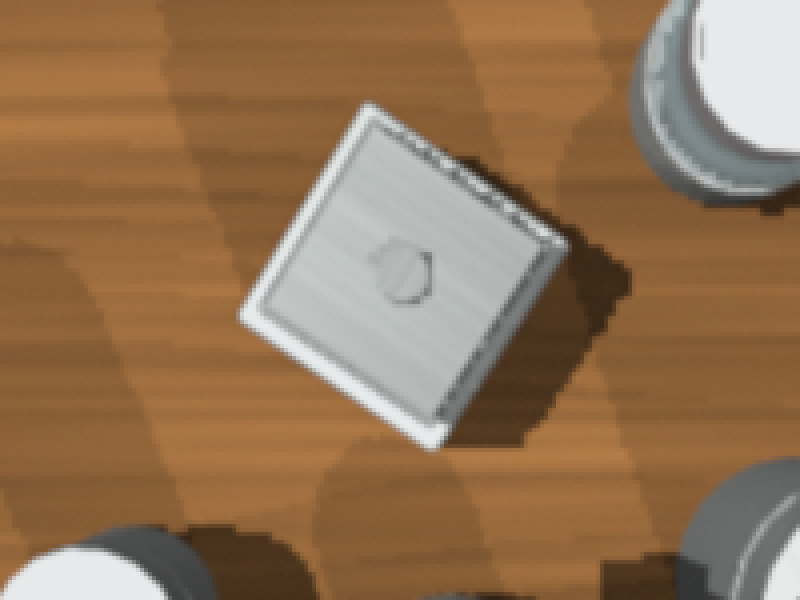

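The crop shows the square caddy's shoulder corners at crop (368,103), (568,243), (434,450) and (240,318). The honey jar is at upper right, the sugar pot at lower left, and the lidded large caddy at lower right.

Run:
```python
from h import *
np.set_printoptions(precision=2,suppress=True)
im,cal=snap('wrist')
g=np.array([atz(cal,(193+x/4-.4,7+y/4-.4),66)[:2] for x,y in((368,103),(568,243),(434,450),(240,318))],np.float32);print(g,cv2.minAreaRect(g),g.mean(0))
m=blob(im,(294,81),70,'grey').astype(np.uint8);c,_=cv2.findContours(m,0,cv2.CHAIN_APPROX_NONE);c=max(c,key=cv2.contourArea)
print(cv2.minAreaRect(np.array([atz(cal,p[0],66)[:2] for p in c],np.float32)))
print('knob',atz(cal,(193+401/4,7+271/4),86),'necktop',[atz(cal,(193+x/4,7+y/4),83)[:2] for x,y in((375,120),(543,240),(432,416),(262,307))])
e=env.state();print(e['eef_pos'],e['tcp_rot'],e['joints'])
```

```text
[[695.96 174.39]
 [664.66 126.02]
 [615.92 158.19]
 [647.71 206.16]] ((656.1614990234375, 166.14852905273438), (57.613494873046875, 58.395118713378906), 56.57444381713867) [656.06 166.19]
((656.2717895507812, 164.9404296875), (60.63276290893555, 60.58735656738281), 56.412132263183594)
knob [656.5  166.41  86.  ] necktop [array([689.02, 172.31]), array([663.35, 133.51]), array([624.05, 158.93]), array([648.92, 198.95])]
[552.48 171.89 269.09] [-3.14  0.01 -0.  ] [0.18 0.38 1.6  0.01 1.18 1.76]
```

Emit:
{"op": "carry_out", "data": {"series": [[-0.28,-0.12,0.1,0.82],[-0.28,-0.12,0.1,0.82],[-0.28,-0.12,0.1,0.82],[-0.28,-0.12,0.1,0.82],[-0.28,-0.12,0.1,0.82]]}}

```text
t: 56.1
eef_pos: [482.0, 141.5, 294.5]
tcp_rot: [-3.136, 0.011, 0.429]
ft_force: [-0.3, 0.3, -0.3]
opening: 0.997
grip_force: 0.0
```

Emit:
{"op": "carry_out", "data": {"series": [[-0.28,-0.12,0.1,0.82],[-0.28,-0.12,0,0.82],[-0.28,-0.12,0,0.79],[0,0,0,0],[0,0,0,0]]}}

```text
t: 56.6
eef_pos: [440.9, 123.6, 299.8]
tcp_rot: [-3.137, 0.01, 0.677]
ft_force: [0.2, 0.0, -0.9]
opening: 0.999
grip_force: 0.0
```

Emit:
{"op": "carry_out", "data": {"series": [[0,0,0,0],[0,0,0,0],[0,0,0,0],[0,0,0,0],[0,0,0,0]]}}

```text
t: 57.1
eef_pos: [440.6, 123.2, 299.7]
tcp_rot: [-3.136, 0.01, 0.679]
ft_force: [0.1, -0.3, 0.4]
opening: 0.999
grip_force: 0.0
```

Run:
```python
from h import *
np.set_printoptions(precision=3,suppress=True)
im,cal=snap('wrist','w11.png');s=env.state();print(s['t'],s['eef_pos'],s['tcp_rot'])
p=proj(cal,(406,121,26));print(p,square(im,cal,p,26),bbox(blob(im,p,mode='white')))
m=blob(im,p,80,'grey');print(bbox(m),m.sum())
```

```text
57.15 [440.568 123.148 299.695] [-3.137  0.01   0.679]
[270.856 191.426] ((405.8052062988281, 121.29319763183594), (59.848182678222656, 59.59764862060547), 38.978248596191406) [246.5 294.5 167.5 214.5]
[245.5 295.5 164.5 214.5] 2450
```

Emit:
{"op": "carry_out", "data": {"series": [[-0.35,-0.02,-0.6,0],[-0.35,-0.02,-0.6,0],[0,0,-0.7,0],[0,0,-0.7,0],[0,0,-0.7,0]]}}

```text
t: 57.65
eef_pos: [405.5, 121.2, 133.8]
tcp_rot: [-3.137, 0.009, 0.679]
ft_force: [0.8, -0.8, -0.1]
opening: 0.997
grip_force: 0.0
```

Emit:
{"op": "carry_out", "data": {"series": [[0,0,-0.7,0],[0,0,-0.7,0],[0,0,-0.5,0],[0,0,-0.3,0],[0,0,0,0]]}}

```text
t: 58.15
eef_pos: [404.9, 121.0, 23.2]
tcp_rot: [-3.135, 0.013, 0.679]
ft_force: [-0.0, -0.5, -0.7]
opening: 1.0
grip_force: 0.0
```

Emit:
{"op": "carry_out", "data": {"series": [[0,0,0,0],[0,0,0,0],[0,0,0,0],[0,0,0,0],[0,0,0,0]]}}

```text
t: 58.65
eef_pos: [405.7, 121.2, 25.1]
tcp_rot: [-3.137, 0.01, 0.679]
ft_force: [-0.7, 0.3, 1.0]
opening: 0.998
grip_force: 0.0
```

Emit:
{"op": "carry_out", "data": {"series": [[0,0,-0.2,0],[0,0,-0.2,0],[0,0,-0.02,0],[0,0,0,0],[0,0,0,0]]}}

```text
t: 59.15
eef_pos: [405.4, 121.1, 3.6]
tcp_rot: [-3.136, 0.011, 0.679]
ft_force: [-0.8, -0.3, -0.6]
opening: 1.0
grip_force: 0.0
```

Emit:
{"op": "carry_out", "data": {"series": [[0,0,0,0],[0,0,0,0],[0,0,0,0],[0,0,0,0],[0,0,0,0]], "fingers": 1}}

```text
t: 59.65
eef_pos: [405.5, 121.2, 3.8]
tcp_rot: [-3.136, 0.01, 0.679]
ft_force: [-0.8, 1.2, -0.4]
opening: 0.639
grip_force: 0.3
```

Emit:
{"op": "carry_out", "data": {"series": [[0,0,0,0],[0,0,0,0],[0,0,0.3,0],[0,0,0.8,0],[0,0,0.8,0]]}}

```text
t: 60.15
eef_pos: [404.9, 121.0, 99.4]
tcp_rot: [-3.135, 0.012, 0.679]
ft_force: [0.3, -0.0, -0.6]
opening: 0.631
grip_force: 30.0
```

Emit:
{"op": "carry_out", "data": {"series": [[0.3,0,0.8,0.4],[0.6,-0.06,0.7,0.5],[0.7,-0.06,0,0.5],[0.7,-0.06,0,0.5],[0.7,-0.06,0,0.5]]}}

```text
t: 60.65
eef_pos: [556.7, 109.0, 174.0]
tcp_rot: [-3.137, 0.01, 0.933]
ft_force: [-0.7, -0.5, -1.0]
opening: 0.629
grip_force: 30.0
```

Emit:
{"op": "carry_out", "data": {"series": [[0.7,-0.06,0,0.5],[0.45,-0.1,0,0.03],[0,0,0,0],[0,0,0,0],[0,0,0,0]]}}

```text
t: 61.15
eef_pos: [612.0, 101.3, 173.6]
tcp_rot: [-3.136, 0.011, 0.986]
ft_force: [0.3, -0.2, -0.9]
opening: 0.63
grip_force: 30.0
```

Run:
```python
from h import *
np.set_printoptions(precision=3,suppress=True)
im,cal=snap('wrist','w12.png');s=env.state();print(s['t'],s['eef_pos'],s['tcp_rot'],s['opening'])
p=proj(cal,(656,166,75));m=blob(im,p,70,'grey').astype(np.uint8);print(p,bbox(m))
c,_=cv2.findContours(m,0,cv2.CHAIN_APPROX_NONE);c=max(c,key=cv2.contourArea)
print(cv2.minAreaRect(np.array([atz(cal,q[0],66)[:2] for q in c],np.float32)))
q=cv2.approxPolyDP(c,4,True);print(q[:,0].tolist())
e=s['eef_pos']
for dz in(22,12):print(dz,proj(cal,[e[0]+30*np.cos(s['tcp_rot'][2]),e[1]+30*np.sin(s['tcp_rot'][2]),e[2]+dz]),proj(cal,[e[0]+30*np.cos(s['tcp_rot'][2]),e[1]+30*np.sin(s['tcp_rot'][2]),e[2]+dz-26]))
hsv=cv2.cvtColor(im,cv2.COLOR_RGB2HSV);print([(r,int(hsv[r,287,1]),int(hsv[r,287,2])) for r in range(180,250,3)])
```

```text
61.2 [612.075 101.387 173.784] [-3.136  0.011  0.986] 0.6315424053659517
[286.395 102.371] [246.5 328.5  59.5 144.5]
((656.3719482421875, 165.08560180664062), (59.748069763183594, 60.10712432861328), 56.47309112548828)
[[249, 60], [249, 142], [326, 143], [328, 61]]
22 [282.731 217.08 ] [283.505 201.404]
12 [283.057 210.479] [283.748 196.49 ]
[(180, 156, 144), (183, 157, 146), (186, 156, 152), (189, 157, 151), (192, 157, 140), (195, 155, 122), (198, 154, 119), (201, 137, 112), (204, 5, 95), (207, 8, 93), (210, 8, 95), (213, 8, 95), (216, 6, 83), (219, 6, 177), (222, 7, 180), (225, 7, 177), (228, 7, 182), (231, 6, 202), (234, 6, 207), (237, 8, 204), (240, 6, 198), (243, 5, 203), (246, 6, 206), (249, 6, 206)]
```

Emit:
{"op": "carry_out", "data": {"series": [[0.3,0.43,0,0],[0.3,0.43,0,0],[0.284,0.425,-0.3,0],[0,0,-0.6,0],[0,0,-0.6,0]]}}

```text
t: 61.7
eef_pos: [656.8, 166.4, 98.4]
tcp_rot: [-3.137, 0.01, 0.987]
ft_force: [-0.1, -0.4, -1.9]
opening: 0.63
grip_force: 30.0
```

Emit:
{"op": "carry_out", "data": {"series": [[0,0,-0.06,0],[0,0,0,0],[0,0,0,0],[0,0,-0.04,0],[0,0,-0.06,0]]}}

```text
t: 62.2
eef_pos: [657.7, 165.4, 92.0]
tcp_rot: [-3.138, 0.009, 0.986]
ft_force: [0.2, 0.9, -1.0]
opening: 0.627
grip_force: 30.0
```

Emit:
{"op": "carry_out", "data": {"series": [[0,0,-0.06,0],[0,0,-0.06,0],[0,0,-0.06,0],[0,0,0,0],[0,0,0,0]]}}

```text
t: 62.7
eef_pos: [657.2, 165.4, 81.6]
tcp_rot: [-3.136, 0.011, 0.986]
ft_force: [0.1, 0.6, 0.2]
opening: 0.628
grip_force: 30.0
```

Emit:
{"op": "carry_out", "data": {"series": [[-0.02,0,-0.06,0],[0,0,-0.06,0],[0,0,-0.06,0],[0,0,0,0],[0,0,0,0]]}}

```text
t: 63.2
eef_pos: [656.2, 165.4, 72.6]
tcp_rot: [-3.136, 0.01, 0.986]
ft_force: [0.1, -0.2, -0.9]
opening: 0.63
grip_force: 30.0
```

Emit:
{"op": "carry_out", "data": {"series": [[0,0,-0.04,0],[0,0,-0.02,0],[0,0,0,0],[0,0,0,0],[0,0,0,0]]}}

```text
t: 63.7
eef_pos: [656.3, 165.4, 69.9]
tcp_rot: [-3.137, 0.01, 0.986]
ft_force: [-2.2, -0.2, 1.3]
opening: 0.626
grip_force: 30.0
```

Emit:
{"op": "carry_out", "data": {"series": [[0,0,-0.03,0],[0,0,0,0],[0,0,0,0],[0,0,0,0],[0,0,0,0]]}}

```text
t: 64.2
eef_pos: [656.3, 165.5, 69.8]
tcp_rot: [-3.137, 0.01, 0.986]
ft_force: [-4.3, -1.7, 13.7]
opening: 0.627
grip_force: 30.0
```

Emit:
{"op": "carry_out", "data": {"series": [[0,0,0,0],[0,0,0,0],[0,0,0,0],[0,0,0,0],[0,0,0,0]], "fingers": -1}}

```text
t: 64.7
eef_pos: [656.1, 165.4, 68.0]
tcp_rot: [-3.136, 0.011, 0.986]
ft_force: [-0.1, -0.2, 0.0]
opening: 0.971
grip_force: 0.0
```

Emit:
{"op": "carry_out", "data": {"series": [[0,0,0,0],[0,0,0.4,0],[0,0,0.8,0],[0,0,0.8,0],[0,0,0.8,0]]}}

```text
t: 65.2
eef_pos: [656.0, 165.4, 209.7]
tcp_rot: [-3.136, 0.011, 0.986]
ft_force: [0.6, -0.2, 0.7]
opening: 0.998
grip_force: 0.0
```

Emit:
{"op": "carry_out", "data": {"series": [[-0.6,-0.2,0.8,-0.6],[-0.6,-0.2,0.8,-0.6],[-0.6,-0.2,0.8,-0.6],[-0.6,-0.2,0,-0.6],[-0.6,-0.2,0,-0.6]]}}

```text
t: 65.7
eef_pos: [506.8, 115.7, 327.1]
tcp_rot: [-3.138, 0.008, 0.669]
ft_force: [-0.4, -0.5, -0.3]
opening: 1.001
grip_force: 0.0
```

Emit:
{"op": "carry_out", "data": {"series": [[0,0,0,-0.8],[0,0,0,-0.8],[0,0,0,-0.8],[0,0,0,-0.8],[0,0,0,-0.8]]}}

```text
t: 66.2
eef_pos: [507.8, 116.0, 326.0]
tcp_rot: [-3.136, 0.01, 0.25]
ft_force: [-0.1, -0.7, 0.2]
opening: 0.998
grip_force: 0.0
```

Run:
```python
from h import *
np.set_printoptions(precision=1,suppress=True)
im,cal=snap('wrist','w13.png');T,tc=snap('top','t13.png');S,sc=snap('scene','s13.png');s=env.state();print(s['t'],s['eef_pos'],s['tcp_rot'])
def rect(p,z,tol=70):
    m=blob(im,p,tol,'grey').astype(np.uint8);c,_=cv2.findContours(m,0,2);c=max(c,key=cv2.contourArea);return cv2.minAreaRect(np.array([atz(cal,q[0],z)[:2] for q in c],np.float32))
print('sq',rect(proj(cal,(656,166,90)),92))
for n,x,y,r,h in(('L',578,47,34,100),('S',567,246,25,76),('sugar',546,151,25,50),('honey',706,73,28,75)):
    p=proj(cal,(x,y,h));print(n,p)
    try:print(*sil(im,cal,p,[0,h],[r,r],(x,y),'grey',tol=70))
    except Exception as e:print('no',e)
print('glass',*sil(S,sc,proj(sc,(647,-113.5,60)),[10,110],[32,30],(647,-113),'green'))
w=cv2.resize(im[0:255,0:560],(798,363));a=cv2.resize(S[120:400,150:450],(250,233));
cv2.imwrite('pics/final.png',np.vstack([w,np.hstack([a,cv2.resize(T[100:280,40:460],(548,233))])])[:,:,::-1])
```

```text
66.35 [507.9 116.  325.9] [-3.1  0.   0.3]
sq ((654.9596557617188, 160.344482421875), (66.7178955078125, 64.81890106201172), 55.69477462768555)
L [365.1 130.1]
[577.   46.2] [324.5 397.5  98.5 162.5] [ 0.4 -0.3 -0.1  0.1]
S [187.2  94.4]
[569.9 245.6] [165.5 222.5  67.5 115.5] [ 0.  -0.   0.5 -0.5]
sugar [267.1 132.4]
[548.8 149.2] [248.5 289.5 109.5 150.5] [-0.   0.  -0.6  0.6]
honey [373.    1.5]
[692.4  68.1] [339.5 398.5  -0.5  38.5] [ -1.9   1.6 -12.6  16.4]
glass [ 647.3 -113.9] [176.5 204.5 198.5 245.5] [-0.6  0.7 -0.6  0.5]
```

Run:
```python
from h import *
a=cv2.imread('pics/s13.png')[220:380,290:460];b=cv2.resize(cv2.imread('pics/hang3.png'),(170,160),interpolation=cv2.INTER_AREA)
for r in((60,95,85,140),(100,155,40,140)):
    print(np.abs(a[r[0]:r[1],r[2]:r[3]].astype(int)-b[r[0]:r[1],r[2]:r[3]]).mean())
print([(np.round([x['position'][1]*560,x['position'][0]*420]),round(x['conf'],2)) for x in env.look_for('scene','mug')],env.state()['t'])
```

```text
52.13939393939394
8.17369696969697
[(array([374., 303.]), 0.88)] 66.4
```

Run:
```python
from h import *
for f in('s13',):
    h=cv2.cvtColor(cv2.imread('pics/%s.png'%f)[236:350:3,320:450:2],cv2.COLOR_BGR2HSV).astype(int)
    for r in h: print(''.join('T' if s>120 and 70<hh<110 else ('#' if v>150 else '+' if v>70 else '@') if s<70 else '.' if v<150 else ',' for hh,s,v in r))
print([(n,np.round([x['position'][1]*560,x['position'][0]*420]),round(x['conf'],2)) for n in('mug','mug_loop','tree_tip') for c in('top',) for x in env.look_for(c,n)])
```

```text
,,,,,,,,,,,,,.,,,,,,,,,,,,,,,,...,,,,,,,,,,,,,,,,,,,,,..,,,,.....
,,,,,,,,,,.,,.,.,,,,,,,,,,,,,,,,..,,,,,,,,,,,,,,,,,,,,,,.,.,,,...
,,,,,,,,,,,.....,.,,,,,,,,,,,,,,,,,.,,,,,,,,,,,,,,,,,,,,,,,,,,,,,
,,,,,,,,,,,,,........,,,,,,,,,,,,,,,,,.,,,,,,,,,,,,,,,,,,,,,.,,,,
,,,,,,,,,,,,,,,........,,,,,,,,,,,,,,,,,,,,,,,,,,,.,,,,,,,,,.,,,,
,,,,,,,,,,,,,,,,,,,.,...,,,,,,,,,,,,,,,,,.,..,,,,,,,,,,,,,,,,,...
,,,,,,,,,,,,,,,,,,,,,,,,,,,,,,,,,,,,,,,,,,,....,,,,,,,,,,,,,,,,,.
,,,,,,,,,,,,,,,,,,,,,,,,,,,,,,,,,,,,,,,,,,,,.......,,,,,,,,,,,,,,
,,,,,,,,,,,,,,,,,,,,,,,,.,,,,,,,,,,,,,,,,,,,,,......,,,,,,,,,,,,,
,,,,,,,,,,,,,,,,,,,,,,,,,,,,,,,,,,,,,,,,,,,,,,,,......,,,,,,,,,,,
,,,,,,,,,,,,,,,,,,,,,,,,,,,,,,,,,,,,,,,,,,,,,,,,,,......,,,,,,,,,
,,,,,,,,,,,,,,,,,,,,,,,,,,,,,,,,,,,,,,,,,,,,,,,,,,,,.......,,,,,,
,,,,,,,,,,,,,,,,,,,,,,,,,,,,,,,,,,,,,,,,,,,.,,,,,,,,,,......,,,,,
,,,,,,,,,,,,,,,,,,,,,,,,,,,,,,,,,,,,,,,,,,,,,.,,,,,,,,,,.......,,
,,,,,,,,,,,,,,,,,,,,,,,,,,,,,,,,,,,,,,,,,,,,,,,..,,,,,,,,,,......
,,,,,,,,,,,,,,,,,,,,,,,,,,,,,,,.,,,,,,,,,,,,,,,,,..,,,,,,,,,,....
#,,,,,,,,,,,,,,,,,,,,,,,,##########,,,,,,,,,
[... 867 characters left out ...]
TTT.,,,,,,,,
,,,.+####++++#######,,,,........+++++...,,,,,,########,.,,,,,,,,,
,,.#######+.,,,,,+###+++++..............+++..+###,,,,##,,,,,,,,,,
,,######,,,,,,,,.++###+.........,,,,,..++++++####,,,,,,,,,,,,,,,,
,#####,,,,,,..+++######.........,,,,,.+++++++#########,,,,,,,,,,,
#######,,.++###+++#####+........,,,,.+##++++###+++########+,,,,,,
+####+++++#######++#++##+......,.,,.+###+++++#####+++######,,,,,,
+++++++###########++++####.....,,..++###+++++#######++#####,,,,,,
++++++##############++######..,,,.++######+++########+####,,,,,,,
[('mug', array([116., 194.]), 0.79), ('mug_loop', array([115., 193.]), 0.89), ('mug_loop', array([ 95., 170.]), 0.65), ('tree_tip', array([ 96., 173.]), 0.64)]
```

Run:
```python
from h import *
np.set_printoptions(precision=1,suppress=True)
S,sc=snap('scene');T,tc=snap('top')
print(tri((sc,(379,301)),(tc,(116,194))), 'arm pts s=60:',proj(sc,(551.7,389.4,191)),proj(tc,(551.7,389.4,191)))
h=cv2.cvtColor(T[160:236:2,60:160:1][:, ::1],cv2.COLOR_RGB2HSV).astype(int)
for r in h: print(''.join(('#' if v>150 else '+') if s<70 else '.' if v<150 else ',' for hh,s,v in r))
m=blob(S,(345,345),70,'grey');print(env.state()['t'],[ (x['position'],x['conf']) for x in env.look_for('scene','mug_loop')])
```

```text
[535.5 394.4 149. ] arm pts s=60: [374.1 287. ] [112.8 183.8]
..+...++++#########.....+++++++,,,,.++++++++++++++++++###++++++.....................................
..#################++++.,,,,,..,,,,..,,,,,,...........+++++++.......................................
###################++.,,,,,,,,,.,,,.,,,,,,,,,,,,,,,,,,,,,,..........................................
#####################,,,,,,,,,,.....,,,,,,,,,,,,,,,,,,,,,,,.........................................
##+++++##############,,,,,,,,,........,,,,,,,,,,,,,,,,,,,,,.........................................
##++++++++++++#######+,,,,,,,.............,,,,,,,,,,,,,,#####.......................................
############+#+###,,,,,,,,...................,,,,,,,,,.#########....................................
###########,,,,,,,,,,,,,,....,,,....................++############,,,,,,,,,,,,,,,,,,............,,,,
####..,,,,,,,,,,,,,,,,#+++++.,,,,,,,...,,,,,......+++####++##########,,,,,,,,,,,,,,.........,,,,,,,,
####+..,,,,,,#+++++++++++++++.,,,,,,,,..,,,,,,,..++####++++++#++#######,,,,,,,,,,,,........,,,,,,,,,
,########+++#####+++++++++++
[... 2131 characters left out ...]
,,,,,,,,,,,,,,,,,,,,,,,,,,,,,,,,,,,,,,,,,,,,,,,,,,,,,,,,,,,,,,
,,,,,,,,,.+++.....,,,,,,,,,,,,,,,,,,,,,,,,,,,,,,,,,,,,,,,,,,,,,,,,,,,,,,,,,,,,,,,,,,,,,,,,,,,,,,,,,,
,,,,,,,,,.+++.....,,,,,,,,,,,,,,,,,,,,,,,,,,,,,,,,,,,,,,,,,,,,,,,,,,,,,,,,,,,,,,,,,,,,,,,,,,,,,,,,,,
.......+++++......,,,,,,,,,,,,,,,,,,,,,,,,,,,,,,,,,,,,,,,,,,,,,,,,,,,,,,,,,,,,,,,,,,,,,,,,,,,,,,,,,,
,,,,,,,,,,,,,,,,,,,,,,,,,,,,,,,,,,,,,,,,,,,,,,,,,,,,,,,,,,,,,,,,,,,,,,,,,,,,,,,,,,,,,,,,,,,,,,,,,,,,
,,,,,,,,,,,,,,,,,,,,,,,,,,,,,,,,,,,,,,,,,,,,,,,,,,,,,,,,,,,,,,,,,,,,,,,,,,,,,,,,,,,,,,,,,,,,,,,,,,,,
,,,,,,,,,,,,,,,,,,,,,,,,,,,,,,,,,,,,,,,,,,,,,,,,,,,,,,,,,,,,,,,,,,,,,,,,,,,,,,,,,,,,,,,,,,,,,,,,,,,,
66.65 [([0.7202, 0.6679], 0.7)]
```

The mug hangs under the free arm, centred at about (536,394,149), with the rod passing through the handle. All three lids, the glass and the bystanders check out by measurement.

```bash
python3 -c "
from cell import env
print(env.job_done())"
```

```text
the job is handed in; nothing more can be done
None
```

I handed the job in at about 67 s: glass rinsed and standing bottoms-up on the draining board, then mug rinsed and hanging on the tree's free arm, all three caddies lidded, and the sugar pot and honey jar left untouched; by the final look the measurements agreed, except that the honey jar was partly out of view, and the judge's verdict was not shown.

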